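# Load the sample transport case and fold up its walls

### The arm

A 6-joint arm with a two-finger parallel gripper is mounted at the origin on a cart in front of the work surface, level with it; the furniture and walls round the work are solid. World frame = base frame: x ahead of the robot, y to its left, z up, the work surface at z = 0. Lengths are in m, angles in rad, forces in N, time in s.
With the tool pointing down it reaches from about 0.275 to 0.825 m from the base axis. Payload 4.9 kg.
Tool frame: the origin (TCP) lies at the very end of the fingers, on their centre line; the grasp point (between the pads) lies 19 mm behind it; z points along the fingers, y is the direction in which the jaws open and shut (so a half turn about z gives the same grasp; the last joint's range is limited). The gripper opens to 85 mm and grips with 20 to 120 N. Pads are 22 mm wide; open, the fingers measure 114 mm over their backs; the gripper's body (76 mm by 85 mm) begins 54 mm behind the grasp point. The pads swing forward as they close: fully open they stand 13 mm farther back than shut.
Start: joints at [-1.276, 0.326, -0.193, 1.052, 0, 1.437], TCP at [0.229, -0.5, 0.231] pointing down, gripper open.
Joint ranges: [-2.65, 2.65], [-0.97, 1.79], [-1.3, 1.35], [-1.93, 2.1], [-1.47, 1.37], [-3.14, 3.14]. Speed limits (rad/s): [2.57, 2.57, 3.14, 3.14, 3.14, 3.14].

### API

Orientations are given as a unit quaternion [x, y, z, w].
In Python, from rig import bot gives the robot as it stands. The module is installed in compiled form; this text tells all that it offers.
- The arm moves only by the tool step_arm, never from a script. Its argument "motion" is a list of rows, each a list of 3 entries, a list of its own where there are three numbers: the shift along the tool's x, y, z in mm, then the turn about the tool's z in degrees, then the finger opening in mm, from 0 to 85.4. In form: [[[dx, dy, dz], roll, jaw], ...]. A call has 1 to 12 rows; each row shifts and turns the commanded pose from where the row before left it, along the tool's axes as they then stand; what a row does not reach is not made up. A row lasts 1/10 s, in which the tool goes at most 50 mm and 8.59 degrees, less where a joint would pass 70% of its speed; a pose out of reach is approached as far as the arm can. A call with a gripper value outside its range is refused whole. The fingers move at their own pace and stop on an object; "squeeze" is the grip in N (left out, the last holds). Time passes only in rows, so rows that do not move let the fingers close. It gives the time, the measured TCP pose, the force and the opening at its end, in the units of the state.
- bot.read_state(): the state, without advancing time (a new reading comes with each control period).
- bot.camera(name): name is "side" or "top"; returns a dict with "image" (480x640x3 uint8, blue, green, red), "fx", "fy", "cx", "cy" (pixels), "world_from_camera" (4x4, takes a point from camera to world coordinates). Camera axes: x right, y down, z forward; pixel columns grow to the right and rows downward; lengths in m; the calibration is good to about 2 mm. A picture is of the moment at which its call begins. There is no depth.
- bot.close_job(): hands the job in, once; it reports no verdict.
The state is a dict: "clock": time; "joints": joint angles; "qd": joint speeds; "joint_efforts": joint torques, N m; "eef_pos": TCP position; "ee_rot": TCP orientation; "contact_force": force on the tool from outside, world axes, zero at the start; "wrist_torque": the same for the moment, N m; "width": finger opening in m.
Only numpy, scipy, OpenCV 4.12 (cv2) and the standard library are available. Lean on these libraries where they do the work, as an engineer would, in place of code of your own. Each camera call takes 0.05 s, during which the arm holds its last target.

### The job

Get the samples ready for transport: put every tube puck upright into the loading bay of the slotted case, slide it in under the metal lips and off to the left or right along the lane, clear of the entry gap (two pucks fit each side). When all of them are in, fold the case's four walls up until they stand upright. Leave the other things on the bench where they are.

Things in the scene. Friction and masses are not known exactly. Their poses are not given: they have to be found in the camera images.
- case: Low transport case, fixed to the bench: grey slotted base 112 (x) x 240 (y) x 30 mm, four hinged white walls folded flat outward. Origin: centre of its underside, on the bench; x to its back (away from the robot), y to its left. Bay and lane join into a T; their floor is at z=10 mm, base top at z=30 mm. Solid shoulders fill the front half beside the bay.
- bay (a point): Loading bay, open at the top, front middle of the case: x -50..+2, |y| < 26 mm in the case frame. This point: centre of its floor (x=-24, y=0, z=10). At its back a gap in the front lip, |y| < 11.5 mm, lets the tubes through into the lane.
- lane (a point): Cross lane behind the bay: x +2..+50, |y| < 114 mm in the case frame, roofed by two metal lips (underside z=23, top z=30 mm) that leave a slot open along it, x 14.5..37.5. A puck's foot runs under the lips, its tube up through the slot; two pucks fit each side of the gap. This point: middle of the lane floor (x=26, y=0, z=10); y along the lane.
- puck1_mid (a point): Sample puck (two to four are there): black foot disc 40 mm across, 8 mm high, hub 16 mm across up to 26 mm, and a capped sample tube fixed upright in it, 13 mm across, its cap 15 mm across from 97 to 119 mm above the underside; 119 mm high in all, about 100 g, slippery foot. Loose on the bench at the start. This point lies on the tube's axis 60 mm above the underside; z along the tube.
- puck2_mid (a point): Sample puck (two to four are there): black foot disc 40 mm across, 8 mm high, hub 16 mm across up to 26 mm, and a capped sample tube fixed upright in it, 13 mm across, its cap 15 mm across from 97 to 119 mm above the underside; 119 mm high in all, about 100 g, slippery foot. Loose on the bench at the start. This point lies on the tube's axis 60 mm above the underside; z along the tube.
- puck3_mid (a point): Sample puck (two to four are there): black foot disc 40 mm across, 8 mm high, hub 16 mm across up to 26 mm, and a capped sample tube fixed upright in it, 13 mm across, its cap 15 mm across from 97 to 119 mm above the underside; 119 mm high in all, about 100 g, slippery foot. Loose on the bench at the start. This point lies on the tube's axis 60 mm above the underside; z along the tube.
- puck4_mid (a point): Sample puck (two to four are there): black foot disc 40 mm across, 8 mm high, hub 16 mm across up to 26 mm, and a capped sample tube fixed upright in it, 13 mm across, its cap 15 mm across from 97 to 119 mm above the underside; 119 mm high in all, about 100 g, slippery foot. Loose on the bench at the start. This point lies on the tube's axis 60 mm above the underside; z along the tube.
- wall_front (a joint): Hinge of the front wall, along the case's -x edge (x=-56 mm, z=30 mm in the case frame): 0 = folded flat outward, 1.571 = upright (stop). A little friction holds it at any angle; about 1 N at the tab moves it.
- tab_front (a point): Pull tab of the front wall: tongue 24 mm wide along the hinge, 4 mm thick, from 46 to 82 mm from the hinge, in the middle of the wall's free edge (at 46 mm). This point: mid-thickness, 70 mm from the hinge line, 2 mm above it when flat (2 mm inside it when upright). Pinched across its width the tab can pivot between the fingers. Flat, it is 30 to 34 mm above the bench.
- wall_back (a joint): Hinge of the back wall, along the case's +x edge (x=+56 mm, z=30 mm in the case frame): 0 = folded flat outward, 1.571 = upright (stop). A little friction holds it at any angle; about 1 N at the tab moves it.
- tab_back (a point): Pull tab of the back wall: tongue 24 mm wide along the hinge, 4 mm thick, from 46 to 82 mm from the hinge, in the middle of the wall's free edge (at 46 mm). This point: mid-thickness, 70 mm from the hinge line, 2 mm above it when flat (2 mm inside it when upright). Pinched across its width the tab can pivot between the fingers. Flat, it is 30 to 34 mm above the bench.
- wall_left (a joint): Hinge of the left wall, along the case's +y edge (y=+120 mm, z=30 mm in the case frame): 0 = folded flat outward, 1.571 = upright (stop). A little friction holds it at any angle; about 1 N at the tab moves it.
- tab_left (a point): Pull tab of the left wall: tongue 24 mm wide along the hinge, 4 mm thick, from 46 to 82 mm from the hinge, in the middle of the wall's free edge (at 46 mm). This point: mid-thickness, 70 mm from the hinge line, 2 mm above it when flat (2 mm inside it when upright). Pinched across its width the tab can pivot between the fingers. Flat, it is 30 to 34 mm above the bench.
- wall_right (a joint): Hinge of the right wall, along the case's -y edge (y=-120 mm, z=30 mm in the case frame): 0 = folded flat outward, 1.571 = upright (stop). A little friction holds it at any angle; about 1 N at the tab moves it.
- tab_right (a point): Pull tab of the right wall: tongue 24 mm wide along the hinge, 4 mm thick, from 46 to 82 mm from the hinge, in the middle of the wall's free edge (at 46 mm). This point: mid-thickness, 70 mm from the hinge line, 2 mm above it when flat (2 mm inside it when upright). Pinched across its width the tab can pivot between the fingers. Flat, it is 30 to 34 mm above the bench.
- wash_bottle: White wash bottle 76x63x156 mm; a bystander. Origin at the centre of its underside.
- timer: Small white timer 39x68x62 mm; a bystander. Origin at the centre of its underside.
- marker: White and black marker pen, 133 mm long, 12 mm thick; a bystander. Origin at the centre of its underside.

How it is judged:
By the outcome, as a careful person would: the job done as asked, in the order asked, and still so for the second after the job is handed in, with the robot touching nothing.
Of puck1, puck2, puck3, puck4 only 2 to 4 are there at a start; the rules pass over those that are not, and their reading is None.
At some moment in a run one of puck1, puck2, puck3, puck4 may be knocked a few centimetres aside while the robot is not near it.
Once in a run the grip may slacken for a moment while it holds something.
It also fails if it takes over 210 s, if anything falls off the work surface, if the arm or the gripper's body presses on something with over 40 N, if the wrist force passes 120 N, or if a joint passes its speed limit or range.

## Working session

There is one attempt and no reset: what is moved stays moved. The work goes in short steps, Python scripts to look and compute and a tool call to move; the robot and the scene stay as the last step left them, time stands still between calls to the robot, and variables do not carry over. Pictures are saved under pics/ and viewed, and the job is handed in when it is done.

Besides the shell and the picture viewer there is one more tool, called after "Emit:" as name(argument=value, ...) on one line, values as JSON. step_arm: Moves the arm, as the interface text tells. Its arguments: {"type":"object","properties":{"motion":{"type":"array"},"squeeze":{"type":"number"}},"required":["motion"]}

```bash
ls; mkdir -p pics; python3 - <<'E'
from rig import bot
import cv2,numpy as np
print(bot.read_state())
for n in("side","top"):
    c=bot.camera(n);cv2.imwrite(f"pics/{n}0.png",c["image"]);print(n,c["fx"],c["fy"],c["cx"],c["cy"]);print(np.round(c["world_from_camera"],4))
E
```

```text
pics
{'clock': 0.0, 'joints': array([-1.27618391e+00,  3.26944823e-01, -1.93577495e-01,  1.05196778e+00,
        4.38387641e-05,  1.43660652e+00]), 'qd': array([-0.00114058, -0.00176062, -0.00173049, -0.00058789, -0.00013716,
       -0.00147649]), 'joint_efforts': array([ 7.69863564e-04, -4.43401444e+01,  2.62438470e+01,  1.55103381e-02,
       -1.51598329e-04, -1.91807914e-05]), 'eef_pos': array([ 0.22854277, -0.49964923,  0.23050372]), 'ee_rot': array([ 9.77103644e-01,  2.12762192e-01, -4.60079749e-05, -8.45917650e-04]), 'contact_force': array([-1.04862617, -0.2580305 , -0.1629053 ]), 'wrist_torque': array([ 0.00058188, -0.00148462,  0.01210911]), 'width': 0.08513717335767675}
side 435.4953048202163 435.4953048202163 314.84612645662145 242.246393366754
[[-0.968  -0.1374  0.2102  0.268 ]
 [-0.25    0.6059 -0.7552  0.8723]
 [-0.0236 -0.7836 -0.6209  0.7978]
 [ 0.      0.      0.      1.    ]]
top 479.0788738435271 479.0788738435271 316.9311480871572 234.5490000377543
[[-0.0272 -0.9847  0.172   0.2878]
 [-0.9996  0.0252 -0.0139 -0.0206]
 [ 0.0094 -0.1723 -0.985   1.4687]
 [ 0.      0.      0.      1.    ]]
```

View pics/side0.png

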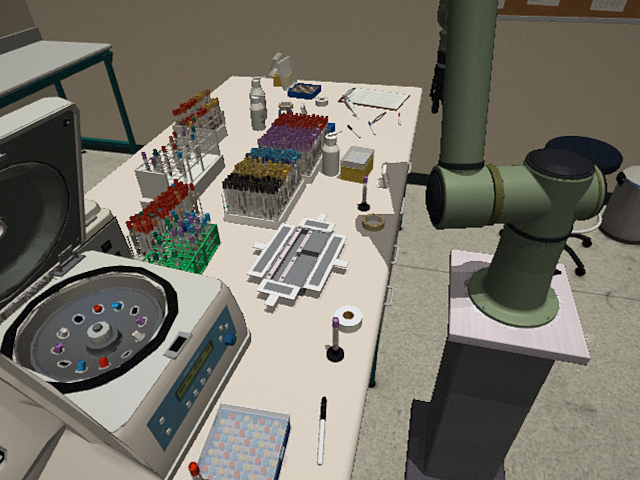

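View pics/top0.png

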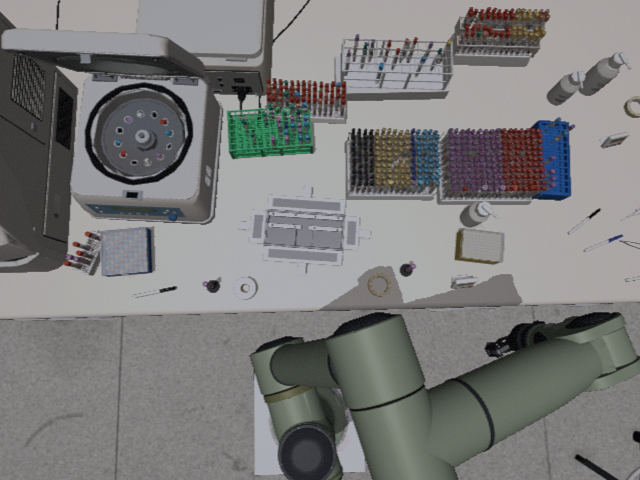

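The side view shows two pucks with purple caps at (335,340) and (364,190), and the case around (298,260). The top view shows them at (213,286) and (407,269), with the case around (303,228). I'll zoom in next.

```bash
cat > h.py <<'E'
import numpy as np,cv2
from rig import bot
def ray(c,u,v):
    T=c["world_from_camera"];d=T[:3,:3]@np.array([(u-c["cx"])/c["fx"],(v-c["cy"])/c["fy"],1.]);return T[:3,3],d
def onz(c,u,v,z):
    o,d=ray(c,u,v);return o+d*(z-o[2])/d[2]
def tri(c1,p1,c2,p2):
    A=[];b=[]
    for c,p in((c1,p1),(c2,p2)):
        o,d=ray(c,*p);d/=np.linalg.norm(d);P=np.eye(3)-np.outer(d,d);A.append(P);b.append(P@o)
    x=np.linalg.lstsq(np.vstack(A),np.hstack(b),rcond=None)[0]
    A=np.vstack(A);return x,np.linalg.norm(A@x-np.hstack(b))
def proj(c,X):
    T=np.linalg.inv(c["world_from_camera"]);p=T[:3,:3]@np.asarray(X,float)+T[:3,3];return np.array([c["cx"]+c["fx"]*p[0]/p[2],c["cy"]+c["fy"]*p[1]/p[2]])
def crop(c,x0,y0,w,h,s,name):
    cv2.imwrite("pics/"+name,cv2.resize(c["image"][y0:y0+h,x0:x0+w],None,fx=s,fy=s,interpolation=cv2.INTER_CUBIC))
E
python3 - <<'E'
from h import *
t=bot.camera("top");s=bot.camera("side")
crop(t,235,180,140,95,5.7,"t1.png");crop(s,240,205,120,110,5.4,"s1.png")
a=np.hstack([t["image"][255:300,190:250],t["image"][245:290,380:440]]);b=np.hstack([s["image"][310:370,310:370],s["image"][165:225,340:400]])
cv2.imwrite("pics/p1.png",cv2.resize(a,None,fx=6,fy=6));cv2.imwrite("pics/p2.png",cv2.resize(b,None,fx=6,fy=6))
E
```

```text
(no output)
```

View pics/t1.png

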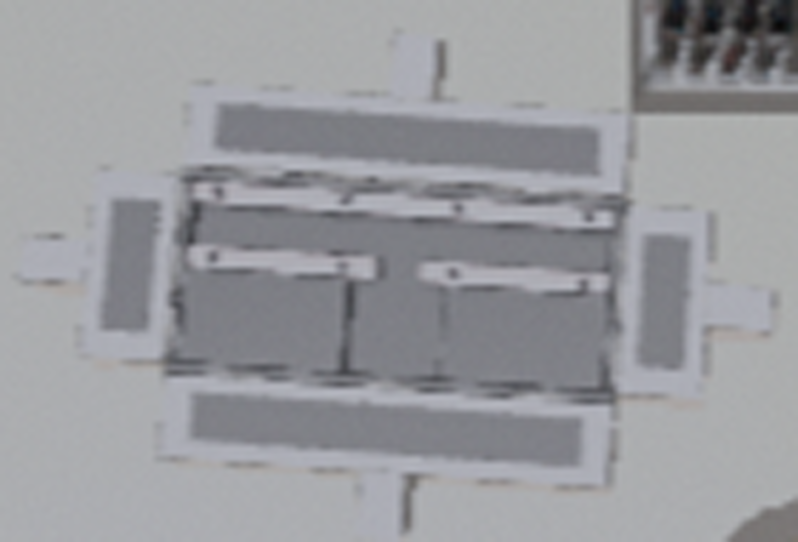

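View pics/s1.png

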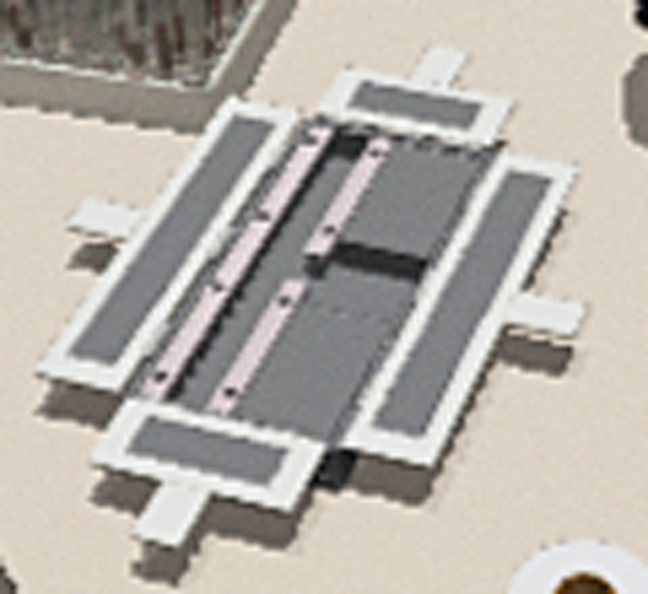

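View pics/p1.png

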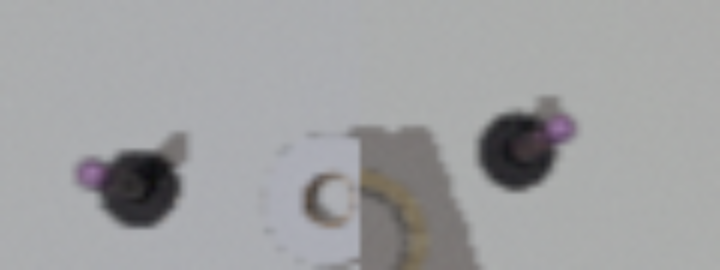

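View pics/p2.png

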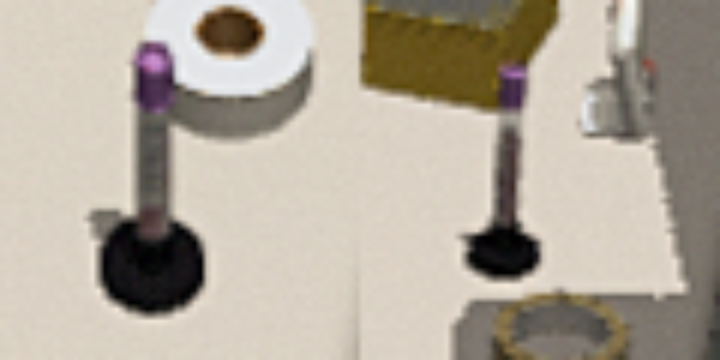

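The top and side crops show the case lying flat and slightly yawed, with its walls open. There are grey inlays on all four walls, and the lips and the gap between them are visible. Both pucks are upright with purple caps. Next I'll measure the inlay centroids, caps and feet in both views.

```bash
cat >> h.py <<'E'
def blobs(m,amin,x0=0,y0=0):
    n,l,st,ce=cv2.connectedComponentsWithStats(m.astype(np.uint8),connectivity=4)
    return [(st[i,4],ce[i]+[x0,y0],st[i,:4]+[x0,y0,0,0]) for i in range(1,n) if st[i,4]>=amin]
def caps(c):
    im=cv2.cvtColor(c["image"],cv2.COLOR_BGR2HSV);h,s,v=cv2.split(im)
    return blobs((h>130)&(h<165)&(s>70)&(v>60),6)
def feet(c):
    return blobs(c["image"].max(2)<50,40)
E
python3 - <<'E'
from h import *
t=bot.camera("top");s=bot.camera("side")
for n,c in(("top",t),("side",s)):
    print(n,[(int(a),np.round(p,1)) for a,p,b in caps(c)])
    print(' feet',[(int(a),np.round(p,1),b[2:]) for a,p,b in feet(c) if a<400 and b[2]<35 and b[3]<35])
for n,c,(x0,y0,w,h) in(("t",t,(235,180,140,95)),("s",s,(240,205,120,110))):
    im=c["image"][y0:y0+h,x0:x0+w].astype(int);g=im.mean(2);ok=(g>95)&(g<150) if n=="t" else (g>85)&(g<140)
    print(n,[(int(a),np.round(p,2),b) for a,p,b in blobs(ok,60,x0,y0)])
    cv2.imwrite(f"pics/m{n}.png",cv2.resize((ok*255).astype(np.uint8),None,fx=5,fy=5,interpolation=0))
E
```

```text
top [(9, array([127.6, 119.3])), (7, array([278.7, 125.6])), (6, array([298.8, 125.3])), (7, array([468.1, 130.9])), (12, array([498.2, 130.2])), (9, array([485. , 132.2])), (10, array([450.9, 134.8])), (11, array([456.2, 136.5])), (10, array([462.3, 135.9])), (34, array([470.7, 136.1])), (19, array([493. , 136.3])), (29, array([480.4, 139.3])), (36, array([464.8, 142.1])), (11, array([457.2, 141.8])), (14, array([491.9, 142.4])), (24, array([474.4, 145.4])), (12, array([496.6, 144.2])), (18, array([453.9, 148. ])), (13, array([468.6, 147.5])), (63, array([480.8, 154.6])), (13, array([485.8, 148.2])), (17, array([463.4, 149.8])), (6, array([492.7, 148.5])), (28, array([451.3, 155.1])), (11, array([158.4, 154.9])), (9, array([457.8, 153.6])), (10, array([496.9, 155.3])), (8, array([490.2, 155.1])), (32, array([465.3, 158.5])), (11, array([552.2, 157.5])), (10, array([457.6, 158.8])), (13, array([499.3, 159. ])), (10, array([487.1, 159.2])), (11, array([492. , 159.9])), (36, array([478.7, 164.2])), (13, array([451.9, 165.2])), (14, array([463.6, 165.1])), (10, array([470.2, 164.5])), (
[... 2888 characters left out ...]
]), array([305, 220,  24,   9])), (384, array([271.45, 249.26]), array([254, 227,  37,  45])), (405, array([316.61, 241.38]), array([302, 230,  30,  25])), (291, array([288.33, 257.7 ]), array([270, 234,  36,  47])), (436, array([325.22, 261.14]), array([310, 237,  32,  49])), (88, array([272.78, 263.14]), array([262, 248,  23,  31])), (638, array([300.04, 270.17]), array([282, 254,  35,  34])), (65, array([337.45, 270.08]), array([331, 267,  15,   7])), (83, array([253.99, 279.34]), array([247, 275,  16,   9])), (179, array([278.11, 287.89]), array([264, 282,  29,  12])), (98, array([312.02, 293.8 ]), array([303, 290,  18,   9])), (172, array([279.76, 304.22]), array([265, 297,  31,  16]))]
```

View pics/mt.png

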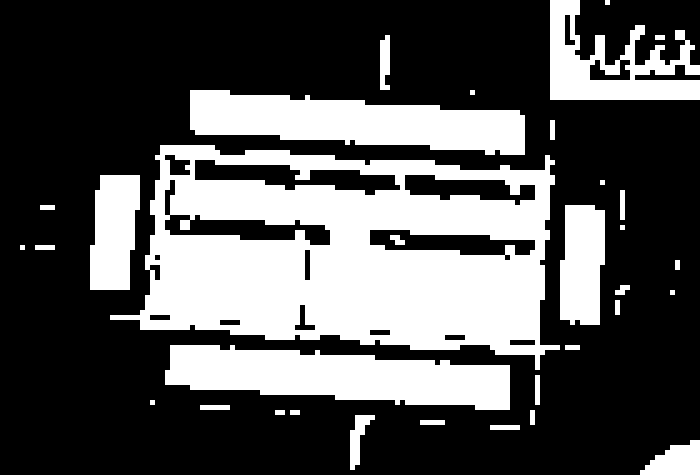

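View pics/ms.png

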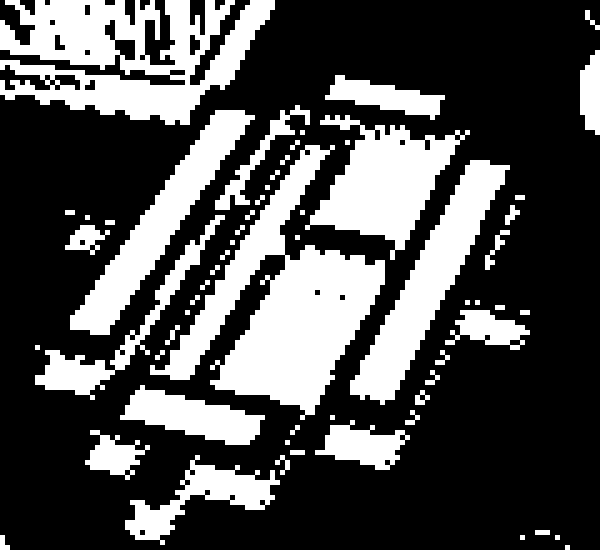

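```bash
python3 - <<'E'
from h import *
t=bot.camera("top");s=bot.camera("side")
P={}
for n,a,b in(("back",(305.93,203.97),(271.45,249.26)),("front",(302.5,254.84),(325.22,261.14)),("left",(257.36,225.88),(278.11,287.89)),("right",(350.98,232.44),(316.56,223.93))):
    x,e=tri(t,a,s,b);P[n]=x;print(n,np.round(x,4),round(e,4), np.round(onz(t,*a,.033),4),np.round(onz(s,*b,.033),4))
c=sum(P.values())/4
d=P["back"]-P["front"];e=P["left"]-P["right"]
print("centre",c,"fb",np.linalg.norm(d),np.degrees(np.arctan2(d[1],d[0])),"lr",np.linalg.norm(e),np.degrees(np.arctan2(-e[0],e[1])))
for n,a,b in(("p1foot",(213.9,285.5),(334.9,354.2)),("p2foot",(405,270.2),(363.4,206.6))):
    x,r=tri(t,a,s,b);print(n,np.round(x,4),round(r,4),np.round(onz(t,*a,.008)[:2],4),np.round(onz(s,*b,.008)[:2],4))
for n in ("top","side"):
    c=t if n=="top" else s
    hh=cv2.cvtColor(c["image"],cv2.COLOR_BGR2HSV)
    for (u,v) in (((206,284),(413,266)) if n=="top" else ((335,322),(365,179))):
        y0,x0=v-10,u-8
        h,sa,va=cv2.split(hh[y0:y0+18,x0:x0+18])
        print(n,[(int(a),np.round(p,1)) for a,p,b in blobs((h>125)&(h<170)&(sa>45),4,x0,y0)])
E
```

```text
back [ 0.6385 -0.0092  0.0256] 0.0026 [ 0.6348 -0.0096  0.033 ] [ 0.6369 -0.0008  0.033 ]
front [0.4803 0.0048 0.024 ] 0.0023 [0.4775 0.0044 0.033 ] [0.4794 0.0148 0.033 ]
left [0.5705 0.1401 0.0324] 0.0006 [0.57  0.14  0.033] [0.5707 0.1406 0.033 ]
right [ 0.5432 -0.1446  0.0328] 0.0011 [ 0.5424 -0.1447  0.033 ] [ 0.5439 -0.1444  0.033 ]
centre [ 0.55811541 -0.00223379  0.02871143] fb 0.1588715119884403 -5.036927673454101 lr 0.2860648198484464 -5.471786777667137
p1foot [ 0.3948  0.2778 -0.0034] 0.0001 [0.3941 0.2755] [0.393  0.2863]
p2foot [ 0.4272 -0.3082  0.0048] 0.0024 [ 0.4253 -0.3077] [ 0.4283 -0.3034]
top [(19, array([205.4, 283.7]))]
top [(26, array([411.6, 266.7]))]
side [(65, array([335.3, 322.4]))]
side [(24, array([364.9, 178.8]))]
```

```bash
cat >> h.py <<'E'
CASE=np.array([.5565,-.0022]);YAW=np.radians(-5.4)
def cw(x,y):
    c,s=np.cos(YAW),np.sin(YAW);return CASE+[c*x-s*y,s*x+c*y]
def axes(st):
    from scipy.spatial.transform import Rotation as R
    return R.from_quat(st["ee_rot"]).as_matrix()
def delta(xyz,head=None,st=None):
    st=st or bot.read_state();M=axes(st);hd=np.degrees(np.arctan2(M[1,0],M[0,0]))
    roll=0 if head is None else -((head-hd+180)%360-180)
    d=M.T@(np.array(xyz)-st["eef_pos"])*1000
    print("t %.1f tcp"%st["clock"],np.round(st["eef_pos"],4),"head %.1f F"%hd,np.round(st["contact_force"],1),"w %.1f"%(st["width"]*1e3),"j",np.round(st["joints"],2))
    print(" d(tool) now",np.round(d,1),"roll",round(roll,1))
    return d,roll
E
python3 - <<'E'
from h import *
t=bot.camera("top");s=bot.camera("side")
for n,a,b in(("p1",(205.4,283.7),(335.3,322.4)),("p2",(411.6,266.7),(364.9,178.8))):
    x,r=tri(t,a,s,b);print(n,np.round(x,4),round(r,4),np.round(onz(t,*a,.112)[:2],4),np.round(onz(s,*b,.108)[:2],4))
d,r=delta([.427,-.307,.15],84.6)
for q in(cw(-24,0),cw(26,0),cw(26,80),cw(26,-80)):print(np.round(q,4))
E
```

```text
p1 [0.3934 0.2799 0.1053] 0.0009 [0.3922 0.2783] [0.3935 0.2822]
p2 [ 0.4271 -0.3072  0.1089] 0.0025 [ 0.4249 -0.3066] [ 0.4291 -0.3087]
t 0.5 tcp [ 0.2287 -0.5002  0.2313] head 24.6 F [-1.   0.3 -0.6] w 85.1 j [-1.28  0.33 -0.19  1.05 -0.    1.44]
 d(tool) now [260.7 -93.3  81.3] roll -60.0
[-23.337    2.2564]
[26.4411 -2.449 ]
[33.9698 77.1959]
[ 18.9124 -82.094 ]
```

Emit:
step_arm(motion=[[[0,0,-10],-8,60],[[0,0,-10],-8,60],[[0,0,0],-8,60],[[0,0,0],-8,60],[[0,0,0],-8,60],[[0,0,0],-8,60],[[0,0,0],-8,60],[[0,0,0],-4,60],[[0,0,0],0,60]], squeeze=40)

```text
clock: 1.4
eef_pos: [0.2287, -0.5002, 0.2513]
ee_rot: [0.74, 0.673, -0.0, 0.0]
contact_force: [0.7, -0.6, 0.5]
width: 0.0599
```

```bash
sed -i 's/return CASE+\[c\*x-s\*y,s\*x+c\*y\]/return CASE+np.array([c*x-s*y,s*x+c*y])\/1000/' h.py; python3 - <<'E'
from h import *
delta([.427,-.307,.20],84.6)
for q in(cw(-24,0),cw(26,0),cw(26,80),cw(26,-80)):print(np.round(q,4))
E
```

```text
t 1.4 tcp [ 0.2287 -0.5002  0.2513] head 84.6 F [ 0.7 -0.6  0.5] w 59.9 j [-1.28  0.31 -0.16  1.1   0.    0.39]
 d(tool) now [211.2 179.1  51.3] roll -0.0
[5.326e-01 1.000e-04]
[ 0.5824 -0.0046]
[0.5899 0.075 ]
[ 0.5749 -0.0843]
```

Emit:
step_arm(motion=[[[35,30,0],0,60],[[35,30,0],0,60],[[35,30,5],0,60],[[35,30,10],0,60],[[35,30,15],0,60],[[36,29,21],0,60],[[0,0,0],0,60],[[0,0,0],0,60]])

```text
clock: 2.2
eef_pos: [0.4266, -0.3066, 0.2002]
ee_rot: [0.739, 0.673, -0.0, -0.001]
contact_force: [0.4, -0.4, 0.4]
width: 0.0602
```

```bash
python3 - <<'E'
from h import *
t=bot.camera("top");s=bot.camera("side")
print([(int(a),np.round(p,1)) for a,p,b in caps(s) if 300<p[0]<400])
crop(s,320,120,100,100,6,"s2.png");crop(t,360,220,100,100,6,"t2.png")
delta([.427,-.307,.068],84.6)
E
```

```text
[(6, array([306.5, 147. ])), (12, array([364.8, 178. ])), (52, array([335.6, 322.1]))]
t 2.3 tcp [ 0.4262 -0.3085  0.2011] head 84.5 F [-0.3 -0.   0.3] w 60.1 j [-0.77  0.3  -0.3   0.96 -0.    0.9 ]
 d(tool) now [  1.7   0.6 133.1] roll -0.1
```

View pics/s2.png

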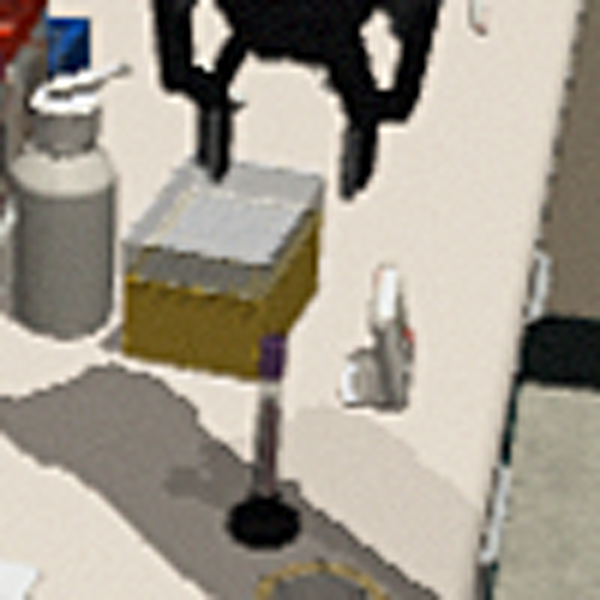

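View pics/t2.png

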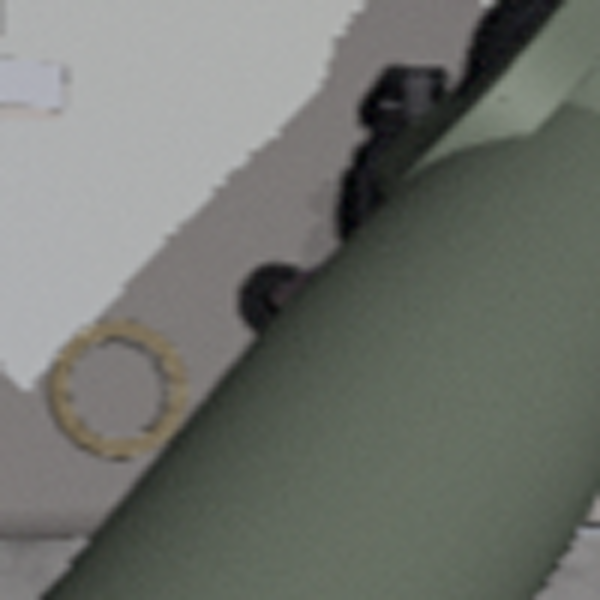

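The side view shows the puck unmoved (cap 364,178) with the open fingers above it. In the top view the arm partly hides it. I'll go down.

Emit:
step_arm(motion=[[[1,0,25],0,60],[[0,0,25],0,60],[[0,0,25],0,60],[[0,0,25],0,60],[[0,0,20],0,60],[[0,0,13],0,60],[[0,0,0],0,60]])

```text
clock: 3.0
eef_pos: [0.4248, -0.3074, 0.0665]
ee_rot: [0.741, 0.672, -0.0, -0.001]
contact_force: [0.9, -0.4, 0.1]
width: 0.0597
```

```bash
python3 - <<'E'
from h import *
s=bot.camera("side")
crop(s,320,120,100,100,6,"s3.png")
delta([.427,-.307,.068],84.6)
st=bot.read_state();print(proj(s,st["eef_pos"]))
E
```

```text
t 3.0 tcp [ 0.4255 -0.3078  0.0676] head 84.4 F [-0.5  0.3  0.4] w 59.8 j [-0.77  0.45 -0.47  0.65 -0.    0.9 ]
 d(tool) now [ 0.9  1.4 -0.4] roll -0.2
[365.3609041  190.23998343]
```

View pics/s3.png

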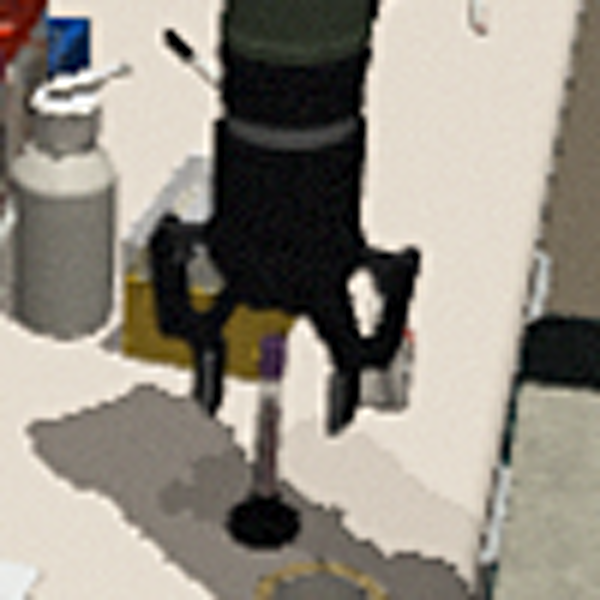

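The fingers straddle the tube (cap 365,180), so I'll close.

Emit:
step_arm(motion=[[[0,0,0],0,30],[[0,0,0],0,8],[[0,0,0],0,8],[[0,0,0],0,8],[[0,0,0],0,8],[[0,0,0],0,8],[[0,0,0],0,8]], squeeze=60)

```text
clock: 3.75
eef_pos: [0.4273, -0.3073, 0.0685]
ee_rot: [0.74, 0.673, 0.0, 0.001]
contact_force: [0.6, 0.8, 5.6]
width: 0.0126
```

Emit:
step_arm(motion=[[[0,0,-20],0,8],[[0,0,-25],0,8],[[0,0,-25],0,8],[[0,0,-10],0,8],[[0,0,0],0,8],[[0,0,0],0,8]])

```text
clock: 4.35
eef_pos: [0.426, -0.3061, 0.1466]
ee_rot: [0.74, 0.673, -0.0, -0.001]
contact_force: [-0.5, 0.4, -1.2]
width: 0.0124
```

```bash
python3 - <<'E'
from h import *
s=bot.camera("side")
crop(s,320,120,100,100,6,"s4.png")
q=cw(-24,0);delta([*q,.15],84.6)
for i in range(6):
  print(np.round(bot.read_state()["eef_pos"],4))
t=bot.camera("top");print([(int(a),np.round(p,1)) for a,p,b in feet(t) if 150<p[0]<450 and 230<p[1]<330]);print([(int(a),np.round(p,1)) for a,p,b in caps(s) if 300<p[0]<400])
E
```

```text
t 4.4 tcp [ 0.4258 -0.3059  0.1463] head 84.6 F [-0.5 -0.2 -1. ] w 12.4 j [-0.76  0.36 -0.38  0.83  0.    0.9 ]
 d(tool) now [314.7  77.4  -3.4] roll -0.0
[ 0.4258 -0.3059  0.1463]
[ 0.4258 -0.3059  0.1463]
[ 0.4258 -0.3059  0.1463]
[ 0.4258 -0.3059  0.1463]
[ 0.4258 -0.3059  0.1463]
[ 0.4258 -0.3059  0.1463]
[(500, array([428.6, 239.4])), (63, array([213.9, 285.1])), (284, array([259.1, 311.5])), (254, array([393.2, 329.3]))]
[(6, array([306.3, 146.8])), (13, array([366.5, 156.2])), (52, array([335.5, 322.2]))]
```

View pics/s4.png

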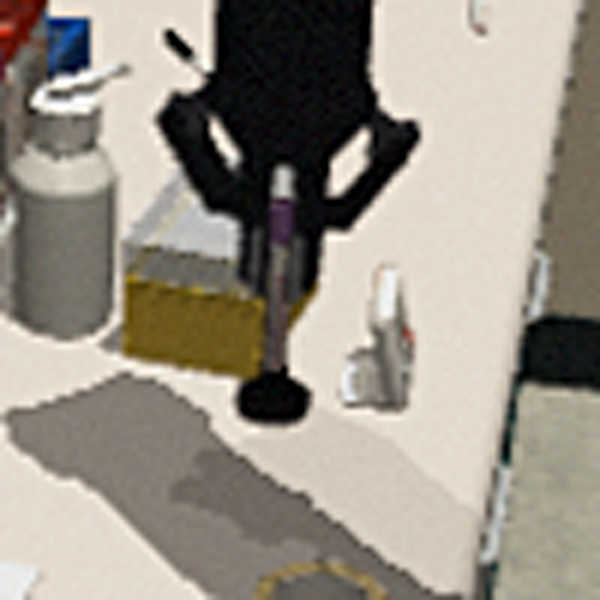

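The side view shows the puck lifted and upright (foot at about 366,187). I'll move it over the bay.

Emit:
step_arm(motion=[[[35,8,0],0,8],[[35,8,0],0,8],[[35,8,0],0,8],[[35,8,0],0,8],[[35,9,0],0,8],[[35,9,0],0,8],[[35,9,0],0,8],[[35,9,0],0,8],[[34,9,0],0,8],[[0,0,0],0,8],[[0,0,0],0,8]])

```text
clock: 5.55
eef_pos: [0.5321, -0.0007, 0.1464]
ee_rot: [0.739, 0.673, -0.001, -0.001]
contact_force: [0.2, -0.1, -0.9]
width: 0.0122
```

```bash
python3 - <<'E'
from h import *
s=bot.camera("side");t=bot.camera("top")
crop(s,240,180,130,130,4.6,"s5.png");crop(t,240,170,130,120,4.6,"t5.png")
q=cw(-24,0);delta([*q,.11],84.6)
print([(int(a),np.round(p,1),b) for a,p,b in caps(s) if 270<p[0]<400])
print([(int(a),np.round(p,1),b) for a,p,b in caps(t) if 200<p[0]<400])
print("axis top pred",proj(s,[*q,.19]),"foot pred",proj(s,[*q,.077]))
E
```

```text
t 5.7 tcp [ 0.532  -0.0019  0.1468] head 84.5 F [-0.6 -0.4 -0. ] w 12.1 j [-0.14  0.37 -0.36  0.84 -0.    1.52]
 d(tool) now [ 2.1  0.4 36.8] roll -0.1
[(364, array([274.6, 136.6]), array([261, 123,  26,  26])), (19, array([304.7, 207.9]), array([303, 205,   4,   8])), (54, array([335.6, 322.3]), array([333, 317,   6,  12]))]
[]
axis top pred [305.37891003 206.89086364] foot pred [306.95196549 242.21409944]
```

View pics/s5.png

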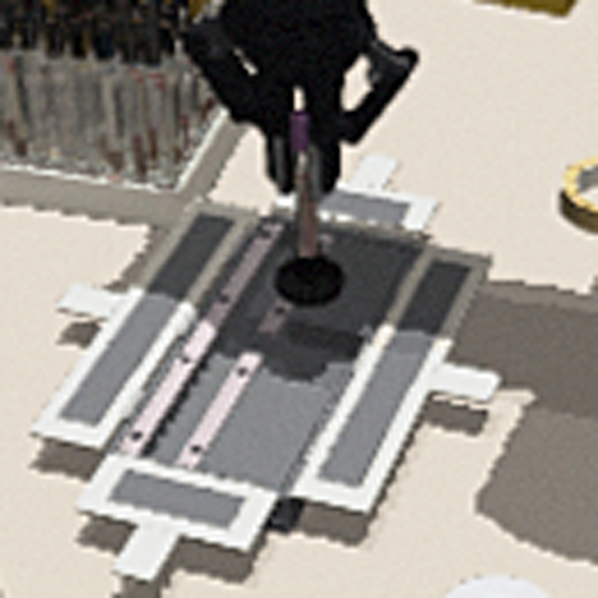

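View pics/t5.png

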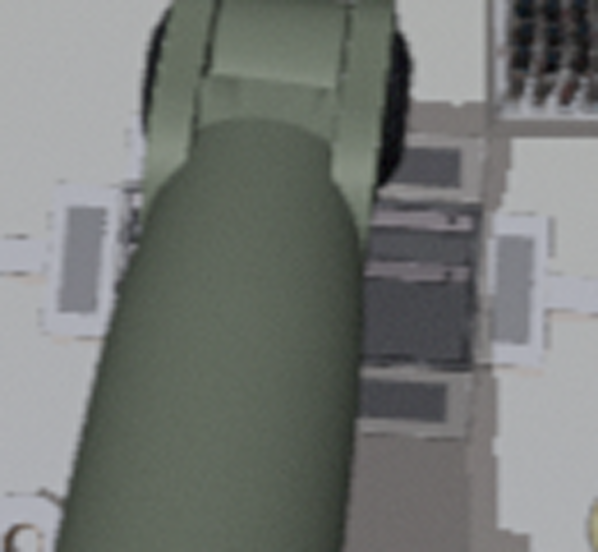

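In the side view the foot hangs over the bay at about (307,241), where it was predicted. The arm hides the bay in the top view. I'll lower it and watch the force.

Emit:
step_arm(motion=[[[1,0,20],0,8],[[0,0,20],0,8],[[0,0,8],0,8],[[0,0,6],0,8],[[0,0,4],0,8],[[0,0,0],0,8],[[0,0,0],0,8]])

```text
clock: 6.35
eef_pos: [0.5334, -0.0005, 0.0901]
ee_rot: [0.74, 0.673, 0.0, 0.0]
contact_force: [0.2, -0.3, -1.5]
width: 0.0126
```

```bash
python3 - <<'E'
from h import *
s=bot.camera("side")
crop(s,240,180,130,130,4.6,"s6.png")
q=cw(-24,0);delta([*q,.079],84.6)
E
```

```text
t 6.4 tcp [ 5.335e-01 -4.000e-04  9.020e-02] head 84.6 F [-0.3 -0.6 -0.8] w 12.4 j [-0.14  0.43 -0.43  0.71  0.    1.53]
 d(tool) now [ 0.4 -0.9 11.2] roll -0.0
```

View pics/s6.png

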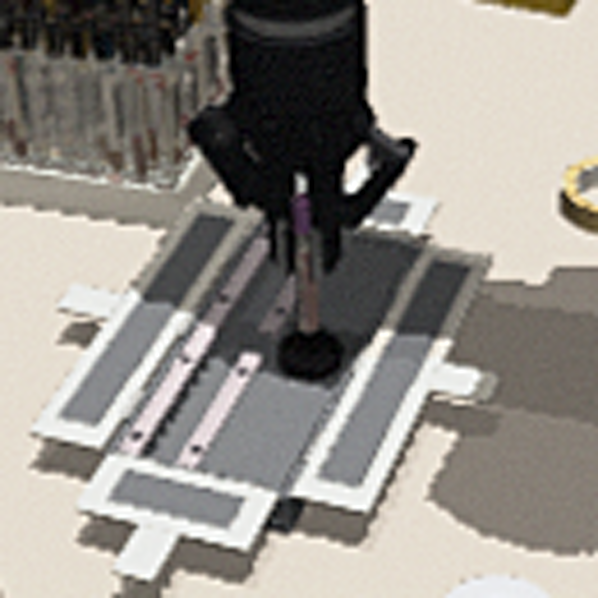

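The foot is entering the bay without any contact force. I'll keep lowering to the floor.

Emit:
step_arm(motion=[[[0,0,5],0,8],[[0,0,4],0,8],[[0,0,2],0,8],[[0,0,0],0,8],[[0,0,0],0,8]])

```text
clock: 6.9
eef_pos: [0.5331, -0.0003, 0.0786]
ee_rot: [0.74, 0.673, 0.0, 0.0]
contact_force: [0.1, 0.5, -0.1]
width: 0.0124
```

Emit:
step_arm(motion=[[[0,6,0],0,8],[[0,6,0],0,8],[[0,6,0],0,8],[[0,6,0],0,8],[[0,0,0],0,8]])

```text
clock: 7.4
eef_pos: [0.5582, -0.0028, 0.0786]
ee_rot: [0.74, 0.673, 0.0, 0.0]
contact_force: [1.1, -0.1, 2.0]
width: 0.0127
```

Emit:
step_arm(motion=[[[0,6,0],0,8],[[0,6,0],0,8],[[0,6,0],0,8],[[0,6,0],0,8],[[0,2,0],0,8],[[0,0,0],0,8]])

```text
clock: 8.0
eef_pos: [0.5834, -0.0052, 0.0786]
ee_rot: [0.74, 0.673, 0.0, 0.0]
contact_force: [0.3, -0.1, 1.1]
width: 0.0126
```

```bash
python3 - <<'E'
from h import *
s=bot.camera("side")
crop(s,240,180,130,130,4.6,"s7.png")
q=cw(26,0);delta([*q,.079],84.6)
E
```

```text
t 8.1 tcp [ 0.5831 -0.0051  0.0786] head 84.6 F [ 0.2 -0.7  1. ] w 12.6 j [-0.14  0.53 -0.3   0.74 -0.    1.53]
 d(tool) now [ 0.4 -0.7 -0.4] roll -0.0
```

View pics/s7.png

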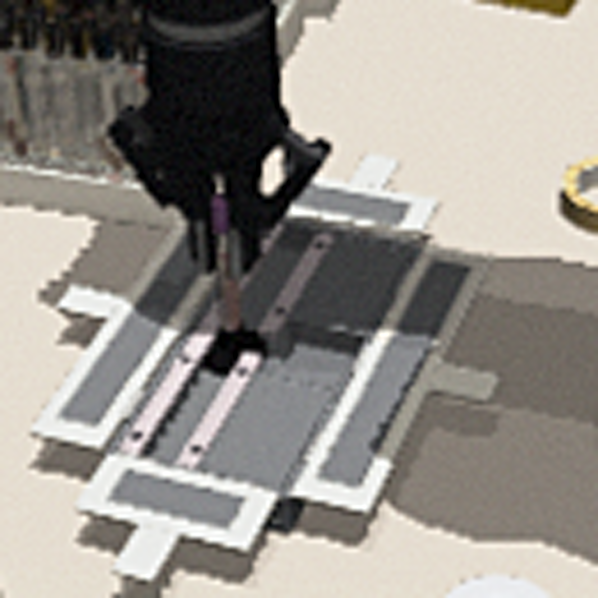

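The puck is in the lane with its foot under the lips. Sliding right now.

Emit:
step_arm(motion=[[[-8,0,0],0,8],[[-10,0,0],0,8],[[-10,0,0],0,8],[[-10,0,0],0,8],[[-10,0,0],0,8],[[-10,0,0],0,8],[[-10,0,0],0,8],[[-7,0,0],0,8],[[0,0,0],0,8]])

```text
clock: 8.95
eef_pos: [0.5755, -0.081, 0.0785]
ee_rot: [0.74, 0.672, -0.0, 0.0]
contact_force: [-0.3, -0.7, 2.4]
width: 0.0125
```

```bash
python3 - <<'E'
from h import *
s=bot.camera("side")
crop(s,240,160,130,130,4.6,"s8.png")
q=cw(26,-75);delta([*q,.079],84.6)
E
```

```text
t 9.0 tcp [ 0.5755 -0.0804  0.0785] head 84.5 F [-0.1 -0.4  1. ] w 12.5 j [-0.27  0.52 -0.31  0.74 -0.    1.4 ]
 d(tool) now [ 1.1 -0.3 -0.5] roll -0.1
```

View pics/s8.png

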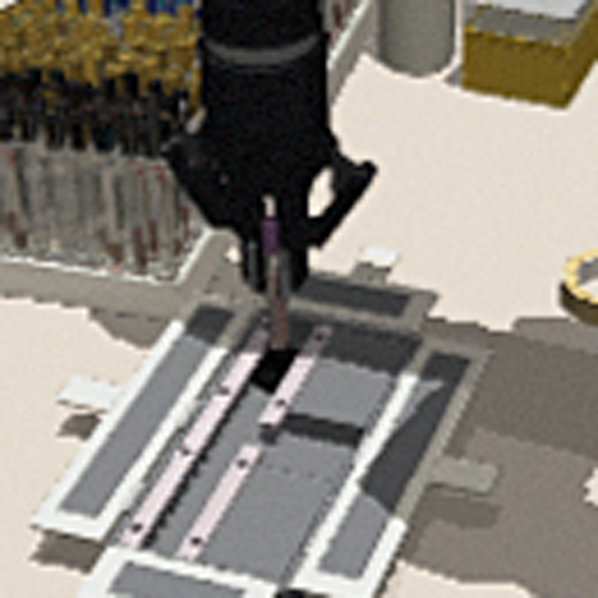

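The puck is in the right lane under both lips. Releasing and lifting.

Emit:
step_arm(motion=[[[0,0,0],0,30],[[0,0,0],0,40],[[0,0,0],0,40],[[0,0,-15],0,40],[[0,0,-30],0,40],[[0,0,-35],0,40],[[0,0,-35],0,40],[[0,0,0],0,40]])

```text
clock: 9.8
eef_pos: [0.5787, -0.0802, 0.1988]
ee_rot: [0.74, 0.673, 0.002, 0.004]
contact_force: [0.3, 0.1, 0.2]
width: 0.0398
```

```bash
python3 - <<'E'
from h import *
s=bot.camera("side");t=bot.camera("top")
crop(s,240,160,160,210,2.8,"s9.png");
for c in(t,s):
  print([(int(a),np.round(p,1)) for a,p,b in caps(c) if (200<p[0]<400) and p[1]>160])
  print([(int(a),np.round(p,1)) for a,p,b in feet(c) if 190<p[0]<400 and p[1]>200 and a<250])
delta([.394,.279,.19],84.6)
E
```

```text
[]
[(67, array([213.9, 285.2])), (178, array([238., 349.]))]
[(25, array([299. , 210.6])), (53, array([335.5, 322.1]))]
[(84, array([300.5, 237.4])), (170, array([374. , 364.3])), (194, array([334.9, 354.2])), (95, array([323.1, 408.3]))]
t 9.9 tcp [ 0.5762 -0.0796  0.1944] head 84.6 F [-0.9 -0.  -1.4] w 39.9 j [-0.26  0.41 -0.17  0.99  0.    1.4 ]
 d(tool) now [ 339.8 -215.1    3.8] roll -0.0
```

View pics/s9.png

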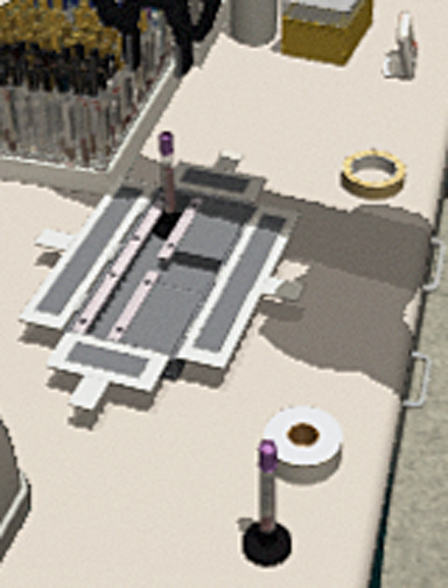

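The first puck stands in the right lane. The second is unmoved, with its cap at (335,322) and foot at (335,354). I'll go to it.

Emit:
step_arm(motion=[[[34,-22,0],0,60],[[34,-22,0],0,60],[[34,-22,0],0,60],[[34,-22,0],0,60],[[34,-22,0],0,60],[[34,-21,0],0,60],[[34,-21,0],0,60],[[34,-21,0],0,60],[[34,-21,0],0,60],[[34,-21,0],0,60],[[0,0,0],0,60],[[0,0,0],0,60]])

```text
clock: 11.1
eef_pos: [0.3924, 0.2792, 0.1923]
ee_rot: [0.739, 0.674, -0.001, -0.0]
contact_force: [0.1, -0.6, -0.2]
width: 0.0601
```

```bash
python3 - <<'E'
from h import *
s=bot.camera("side")
crop(s,280,250,120,130,4.6,"s10.png");
print([(int(a),np.round(p,1)) for a,p,b in caps(s) if (200<p[0]<400) and p[1]>160])
delta([.394,.279,.068],84.6)
E
```

```text
[(26, array([298.9, 210.6])), (52, array([335.4, 322.2]))]
t 11.2 tcp [0.3931 0.2786 0.1925] head 84.6 F [ 0.   0.7 -0.7] w 60.2 j [ 0.46  0.23 -0.42  0.91 -0.    2.13]
 d(tool) now [  0.7   1.1 124.5] roll 0.0
```

View pics/s10.png

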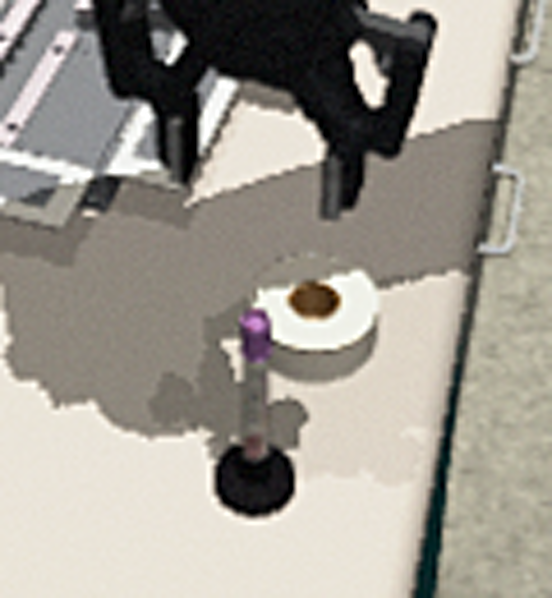

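The fingers are above the puck and it hasn't moved (cap 335,322). Descending and gripping.

Emit:
step_arm(motion=[[[0,1,25],0,60],[[0,0,25],0,60],[[0,0,25],0,60],[[0,0,25],0,60],[[0,0,15],0,60],[[0,0,9],0,60],[[0,0,0],0,60]])

```text
clock: 11.85
eef_pos: [0.3943, 0.2775, 0.0684]
ee_rot: [0.74, 0.672, -0.001, -0.0]
contact_force: [-0.6, -0.2, 0.3]
width: 0.06
```

```bash
python3 - <<'E'
from h import *
s=bot.camera("side")
crop(s,280,250,120,130,4.6,"s11.png");
delta([.394,.279,.068],84.6)
E
```

```text
t 11.9 tcp [0.3949 0.2781 0.0693] head 84.5 F [-0.9  0.6 -0.3] w 60.0 j [ 0.46  0.39 -0.58  0.61 -0.    2.13]
 d(tool) now [ 0.8 -1.   1.3] roll -0.1
```

View pics/s11.png

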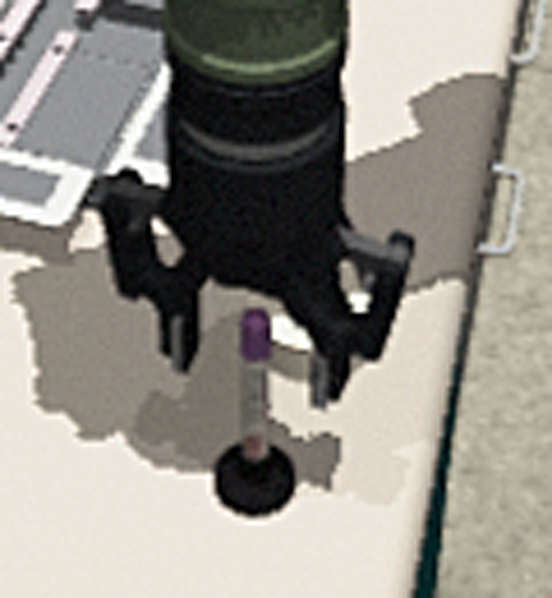

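The tube stands between the fingers (cap at about 335,322). Closing and lifting.

Emit:
step_arm(motion=[[[0,0,0],0,30],[[0,0,0],0,8],[[0,0,0],0,8],[[0,0,0],0,8],[[0,0,0],0,8],[[0,0,0],0,8],[[0,0,-20],0,8],[[0,0,-30],0,8],[[0,0,-30],0,8],[[0,0,0],0,8],[[0,0,0],0,8]])

```text
clock: 13.0
eef_pos: [0.395, 0.2791, 0.1497]
ee_rot: [0.74, 0.673, 0.0, 0.0]
contact_force: [-0.5, -0.0, -2.1]
width: 0.0128
```

```bash
python3 - <<'E'
from h import *
s=bot.camera("side")
crop(s,280,230,120,130,4.6,"s12.png");
q=cw(-24,0);delta([*q,.148],84.6)
print([(int(a),np.round(p,1)) for a,p,b in caps(s) if (200<p[0]<400) and p[1]>160])
print(proj(s,[.394,.279,.19]),proj(s,[.394,.279,.087]))
E
```

```text
t 13.1 tcp [0.3943 0.2787 0.1489] head 84.6 F [ 0.5  0.  -1.6] w 12.4 j [ 0.46  0.28 -0.49  0.8  -0.    2.13]
 d(tool) now [-264.3  164.1    0.9] roll -0.0
[(26, array([298.9, 210.6])), (53, array([333.8, 294.7]))]
[335.64823838 293.0782282 ] [335.3536519  327.90593197]
```

View pics/s12.png

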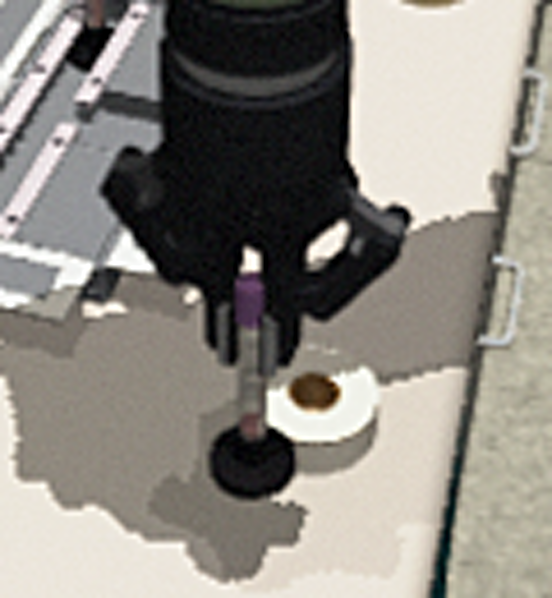

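The puck is lifted upright and hangs clear of the tape roll. I'll take it to the bay.

Emit:
step_arm(motion=[[[-33,20,0],0,8],[[-33,20,0],0,8],[[-33,20,0],0,8],[[-33,20,0],0,8],[[-33,21,0],0,8],[[-33,21,0],0,8],[[-33,21,0],0,8],[[-33,21,0],0,8],[[0,0,0],0,8],[[0,0,0],0,8]])

```text
clock: 14.05
eef_pos: [0.5319, 0.0001, 0.1478]
ee_rot: [0.74, 0.672, -0.001, -0.001]
contact_force: [-0.4, -0.1, -1.7]
width: 0.0128
```

```bash
python3 - <<'E'
from h import *
s=bot.camera("side")
crop(s,240,170,130,130,4.6,"s13.png");
q=cw(-24,0);delta([*q,.079],84.6)
print([(int(a),np.round(p,1)) for a,p,b in caps(s) if (200<p[0]<400) and p[1]>160])
E
```

```text
t 14.1 tcp [0.5315 0.001  0.148 ] head 84.5 F [ 0.2 -1.  -1.7] w 12.6 j [-0.14  0.37 -0.36  0.85  0.    1.53]
 d(tool) now [-0.9  1.4 69. ] roll -0.1
[(21, array([304.3, 208.7]))]
```

View pics/s13.png

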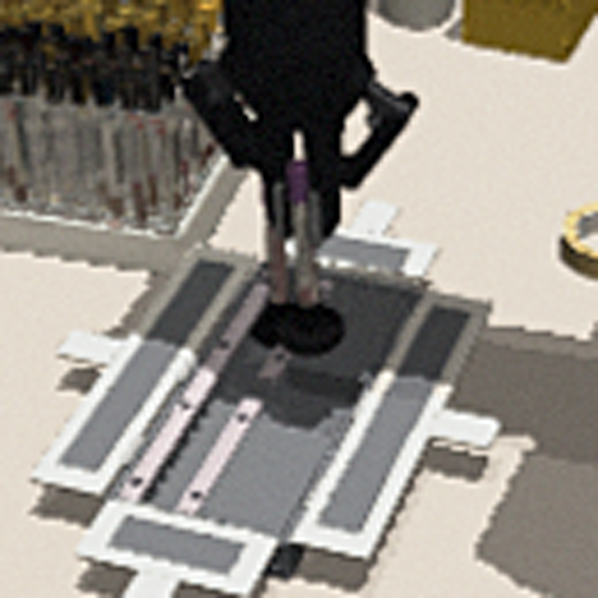

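Same place as before: cap at (304,209) against (305,208) with the first puck. Lowering.

Emit:
step_arm(motion=[[[0,1,20],0,8],[[0,0,20],0,8],[[0,0,12],0,8],[[0,0,5],0,8],[[0,0,5],0,8],[[0,0,4],0,8],[[0,0,2],0,8],[[0,0,0],0,8],[[0,0,0],0,8]])

```text
clock: 15.0
eef_pos: [0.5343, 0.0005, 0.082]
ee_rot: [0.74, 0.673, 0.0, 0.0]
contact_force: [-0.1, 0.4, -2.0]
width: 0.0125
```

```bash
python3 - <<'E'
from h import *
s=bot.camera("side")
crop(s,240,170,130,130,4.6,"s14.png");
q=cw(-24,0);delta([*q,.079],84.6)
E
```

```text
t 15.1 tcp [5.343e-01 5.000e-04 8.200e-02] head 84.6 F [ 0.5 -0.6 -0.6] w 12.3 j [-0.14  0.45 -0.44  0.69  0.    1.53]
 d(tool) now [-0.6 -1.7  3. ] roll -0.0
```

View pics/s14.png

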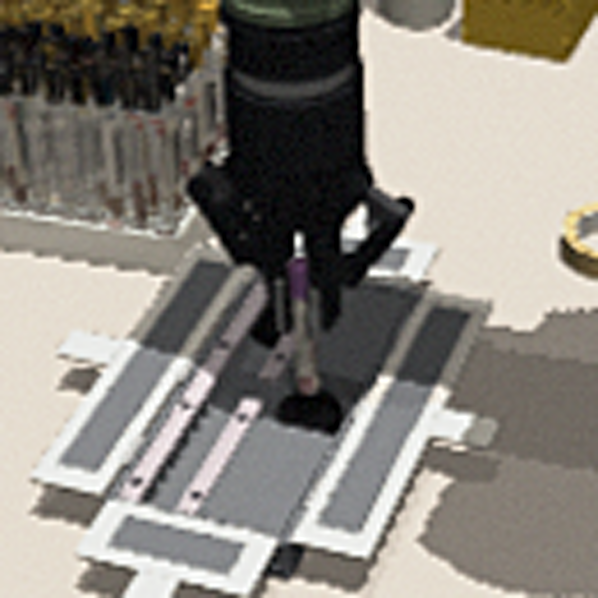

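Emit:
step_arm(motion=[[[0,0,2],0,8],[[0,0,1],0,8],[[0,6,0],0,8],[[0,6,0],0,8],[[0,6,0],0,8],[[0,6,0],0,8],[[0,0,0],0,8]])

```text
clock: 15.75
eef_pos: [0.5601, -0.0022, 0.0801]
ee_rot: [0.74, 0.673, 0.001, 0.002]
contact_force: [0.3, -1.8, 6.4]
width: 0.0125
```

Emit:
step_arm(motion=[[[0,6,0],0,8],[[0,6,0],0,8],[[0,6,0],0,8],[[0,5,0],0,8],[[0,0,0],0,8]])

```text
clock: 16.25
eef_pos: [0.5828, -0.0043, 0.0801]
ee_rot: [0.74, 0.673, 0.001, 0.001]
contact_force: [-0.9, -0.5, 5.5]
width: 0.0126
```

```bash
python3 - <<'E'
from h import *
s=bot.camera("side")
crop(s,240,170,130,130,4.6,"s15.png");
q=cw(26,0);delta([*q,.079],84.6)
E
```

```text
t 16.3 tcp [ 0.5827 -0.0043  0.0801] head 84.6 F [ 0.1 -1.7  4.9] w 12.7 j [-0.13  0.52 -0.31  0.74 -0.    1.53]
 d(tool) now [-0.4 -0.3  1.1] roll -0.0
```

View pics/s15.png

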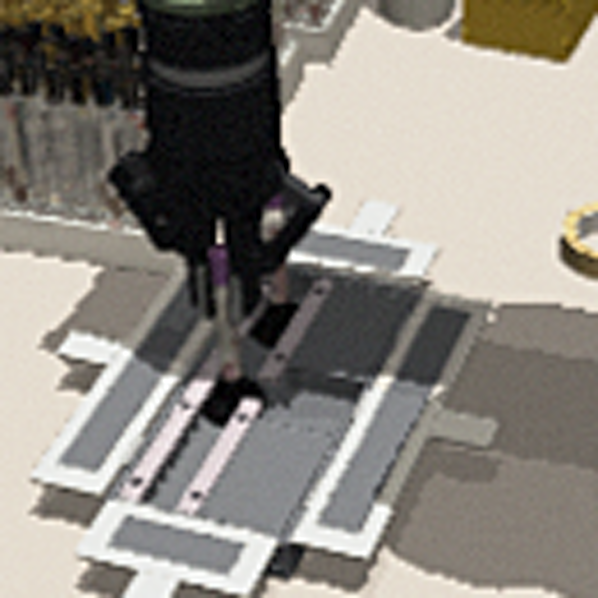

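It is in the lane, pressing lightly on the floor (about 5 N). I'll slide it left 75 mm.

Emit:
step_arm(motion=[[[8,0,-0.5],0,8],[[10,0,0],0,8],[[10,0,0],0,8],[[10,0,0],0,8],[[10,0,0],0,8],[[10,0,0],0,8],[[10,0,0],0,8],[[7,0,0],0,8],[[0,0,0],0,8]])

```text
clock: 17.2
eef_pos: [0.5889, 0.0723, 0.0801]
ee_rot: [0.739, 0.673, 0.001, 0.001]
contact_force: [0.3, 0.5, 6.8]
width: 0.0126
```

```bash
python3 - <<'E'
from h import *
s=bot.camera("side")
crop(s,240,170,130,130,4.6,"s16.png");
q=cw(26,75);delta([*q,.079],84.6)
E
```

```text
t 17.2 tcp [0.5888 0.072  0.0801] head 84.6 F [-0.1  0.7  5.7] w 12.1 j [-0.    0.54 -0.28  0.75  0.    1.66]
 d(tool) now [-1.9  0.8  1.1] roll 0.0
```

View pics/s16.png

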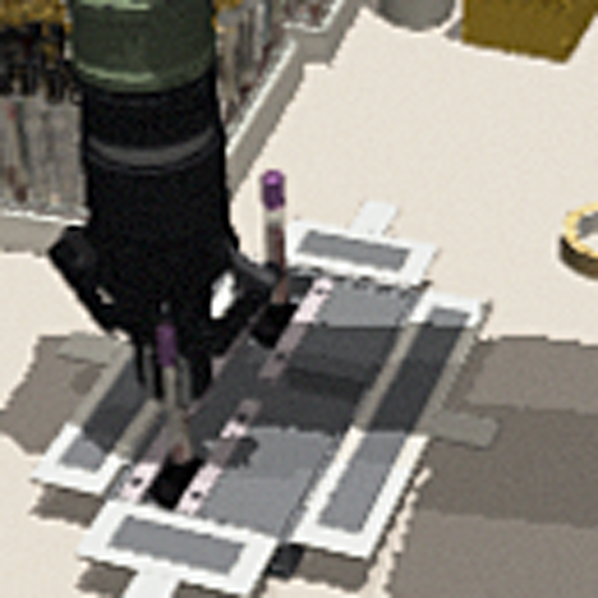

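Both pucks are under the lips, the second on the left. Releasing, lifting and checking the scene for any more pucks and for room around the tabs.

Emit:
step_arm(motion=[[[0,0,0],0,30],[[0,0,0],0,40],[[0,0,0],0,40],[[0,0,-15],0,40],[[0,0,-30],0,40],[[0,0,-35],0,40],[[0,0,-35],0,40],[[20,0,-30],0,40],[[40,0,-20],0,40],[[40,0,0],0,40],[[0,0,0],0,40]])

```text
clock: 18.35
eef_pos: [0.5976, 0.1745, 0.2446]
ee_rot: [0.738, 0.675, 0.001, -0.0]
contact_force: [0.5, 0.0, -0.7]
width: 0.0398
```

```bash
python3 - <<'E'
from h import *
s=bot.camera("side");t=bot.camera("top")
cv2.imwrite("pics/s17.png",s["image"]);cv2.imwrite("pics/t17.png",t["image"])
a,b=cw(0,190);delta([a,b,.10],84.6)
print("tip",cw(0,202),"centrifuge",onz(s,245,348,0),onz(t,213,222,0))
for nm,p in(("L",cw(0,202)),("R",cw(0,-202)),("F",cw(-138,0)),("B",cw(138,0))):
    print(nm,p,proj(s,[*p,.032]),proj(t,[*p,.032]))
print([(int(a),np.round(p,1)) for a,p,b in caps(s) if (270<p[0]<400) and p[1]>160])
E
```

```text
t 18.4 tcp [0.5969 0.171  0.2435] head 84.7 F [ 0.5  0.2 -0.7] w 39.9 j [ 0.16  0.45  0.03  1.15 -0.    1.82]
 d(tool) now [ 13.9 -23.7 143.5] roll 0.1
tip [0.57550988 0.19890352] centrifuge [0.59613391 0.31104222 0.        ] [0.59231226 0.28180002 0.        ]
L [0.57550988 0.19890352] [268.64855835 304.44468815] [238.04467004 224.64593764]
R [ 0.53749012 -0.20330352] [323.30742938 213.50615061] [370.20382258 233.59494273]
F [0.41911245 0.01078695] [347.63657448 263.78594764] [300.80972399 274.23385952]
B [ 0.69388755 -0.01518695] [254.09932715 243.57922295] [307.29038811 185.45093847]
[(6, array([292.2, 162.3])), (26, array([298.9, 210.6])), (25, array([276.5, 244.7]))]
```

View pics/s17.png

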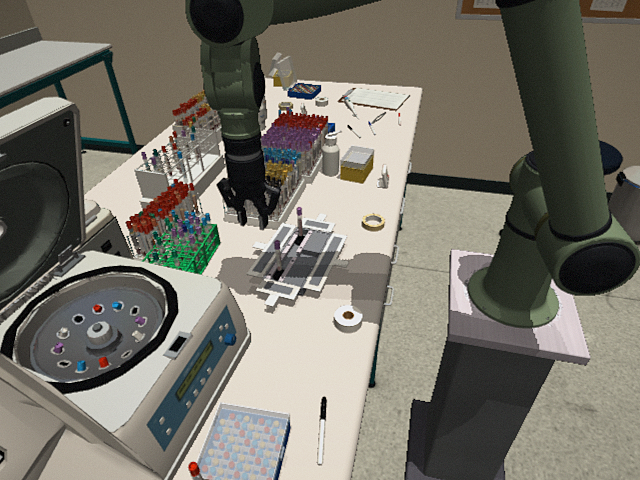

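View pics/t17.png

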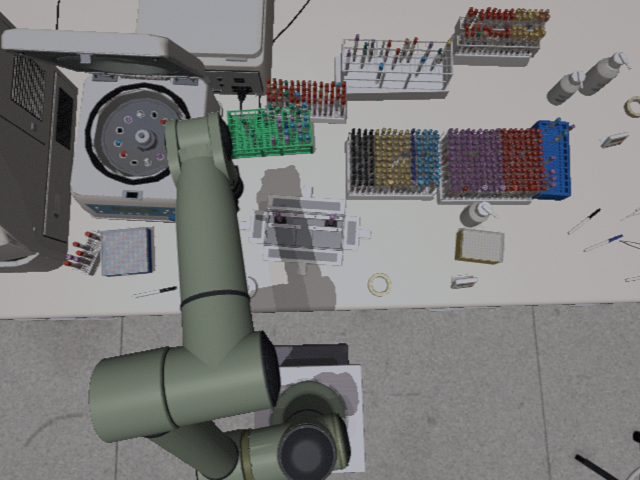

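Only two pucks exist and both are seated, with caps at (299,211) and (277,245) in the side view. The left tab is free, the centrifuge being 80 mm or more beyond its tip. I'll go over the left tab.

Emit:
step_arm(motion=[[[14,-24,0],0,46],[[0,0,35],0,46],[[0,0,35],0,46],[[0,0,35],0,46],[[0,0,35],0,46],[[0,0,20],0,46],[[0,0,0],0,46],[[0,0,0],0,46]])

```text
clock: 19.25
eef_pos: [0.5747, 0.1855, 0.0841]
ee_rot: [0.74, 0.672, -0.001, -0.0]
contact_force: [0.8, -0.2, 0.3]
width: 0.0453
```

```bash
python3 - <<'E'
from h import *
s=bot.camera("side")
crop(s,220,210,130,130,4.6,"s18.png")
a,b=cw(0,190);delta([a,b,.018],84.6)
E
```

```text
t 19.3 tcp [0.5756 0.1859 0.0851] head 84.5 F [ 0.5 -0.   0.6] w 45.8 j [ 0.19  0.55 -0.24  0.78 -0.    1.86]
 d(tool) now [ 0.9 -1.4 67.1] roll -0.1
```

View pics/s18.png

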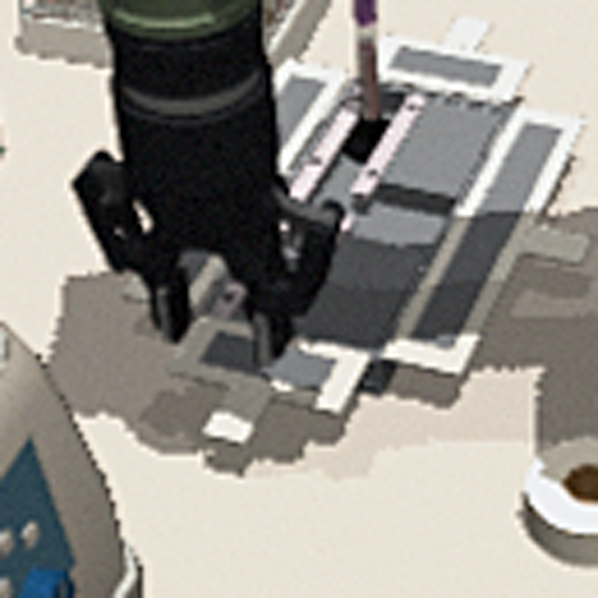

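The fingers are centred above the left tab. Going down and closing gently.

Emit:
step_arm(motion=[[[0,-1,20],0,46],[[0,0,20],0,46],[[0,0,15],0,46],[[0,0,11],0,46],[[0,0,0],0,46],[[0,0,0],0,46]])

```text
clock: 19.9
eef_pos: [0.5746, 0.1867, 0.0191]
ee_rot: [0.74, 0.673, 0.001, 0.0]
contact_force: [0.2, -0.3, -0.2]
width: 0.0459
```

```bash
python3 - <<'E'
from h import *
s=bot.camera("side")
crop(s,220,210,130,130,4.6,"s19.png")
a,b=cw(0,190);delta([a,b,.018],84.6)
E
```

```text
t 19.9 tcp [0.5749 0.1868 0.0193] head 84.6 F [ 0.9 -0.6 -0.5] w 45.9 j [ 0.19  0.63 -0.29  0.64 -0.    1.86]
 d(tool) now [ 0.1 -0.5  1.3] roll -0.0
```

View pics/s19.png

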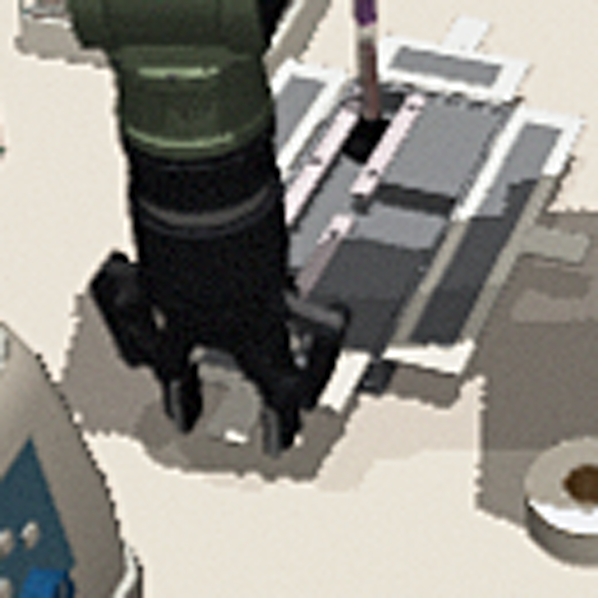

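The tab lies between the fingers. Closing.

Emit:
step_arm(motion=[[[0,0,0],0,30],[[0,0,0],0,20],[[0,0,0],0,20],[[0,0,0],0,20],[[0,0,0],0,20]], squeeze=30)

```text
clock: 20.45
eef_pos: [0.5742, 0.1869, 0.0191]
ee_rot: [0.74, 0.673, 0.001, 0.0]
contact_force: [-1.6, 0.4, 6.0]
width: 0.0229
```

```bash
python3 - <<'E'
import numpy as np
p=None
for th in range(0,91,9):
    a=np.radians(th);q=np.array([70*np.cos(a)-2*np.sin(a),70*np.sin(a)+2*np.cos(a)])
    if p is not None: print(th,np.round(q-p,1))
    p=q
E
```

```text
9 [-1.2 10.9]
18 [-2.9 10.6]
27 [-4.5 10. ]
36 [-6.   9.2]
45 [-7.4  8.1]
54 [-8.6  6.9]
63 [-9.5  5.5]
72 [-10.3   3.9]
81 [-10.8   2.3]
90 [-11.    0.5]
```

Gripped at 22.9 mm. Tracing the arc, where −x of the tool is inward and −z is up.

Emit:
step_arm(motion=[[[-1.2,0,-10.9],0,20],[[-2.9,0,-10.6],0,20],[[-4.5,0,-10],0,20],[[-6,0,-9.2],0,20],[[-7.4,0,-8.1],0,20],[[0,0,0],0,20]])

```text
clock: 21.05
eef_pos: [0.5718, 0.1635, 0.068]
ee_rot: [0.74, 0.672, 0.0, 0.0]
contact_force: [0.3, -1.2, -3.5]
width: 0.023
```

```bash
python3 - <<'E'
from h import *
s=bot.camera("side")
crop(s,220,190,130,130,4.6,"s20.png")
a,b=cw(0,118);delta([a,b,.086],84.6)
E
```

```text
t 21.1 tcp [0.5718 0.1639 0.0676] head 84.5 F [ 0.8 -2.4 -2.7] w 22.9 j [ 0.16  0.56 -0.28  0.73 -0.    1.82]
 d(tool) now [-48.8   0.5 -18.3] roll -0.1
```

View pics/s20.png

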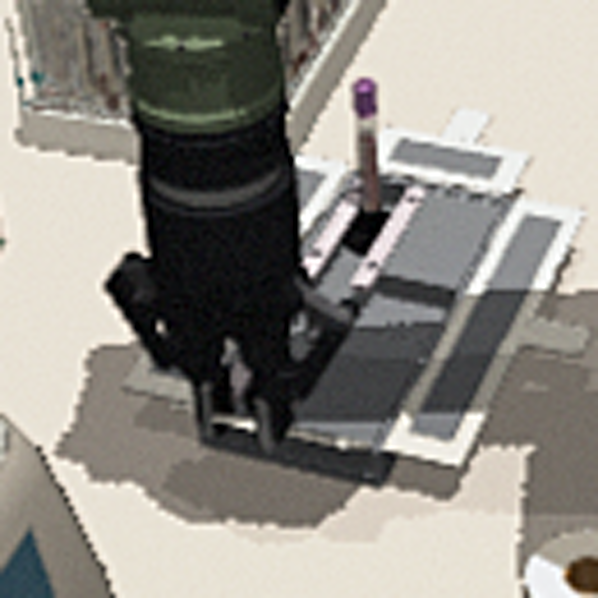

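The left wall is at about 45° and rising well. Continuing to the stop.

Emit:
step_arm(motion=[[[-8.6,0,-6.9],0,20],[[-9.5,0,-5.5],0,20],[[-10.3,0,-3.9],0,20],[[-10.8,0,-2.3],0,20],[[-10,0,-0.5],0,20],[[0,0,0],0,20]])

```text
clock: 21.7
eef_pos: [0.5671, 0.1145, 0.0869]
ee_rot: [0.74, 0.672, 0.0, 0.0]
contact_force: [-0.2, 3.1, 4.3]
width: 0.023
```

```bash
python3 - <<'E'
from h import *
s=bot.camera("side")
crop(s,220,170,130,130,4.6,"s21.png")
a,b=cw(0,118);delta([a,b,.086],84.6)
E
```

```text
t 21.8 tcp [0.5672 0.1149 0.0869] head 84.5 F [-0.5  2.1  5.9] w 23.1 j [ 0.07  0.51 -0.31  0.75 -0.    1.74]
 d(tool) now [0.4 0.3 0.9] roll -0.1
```

View pics/s21.png

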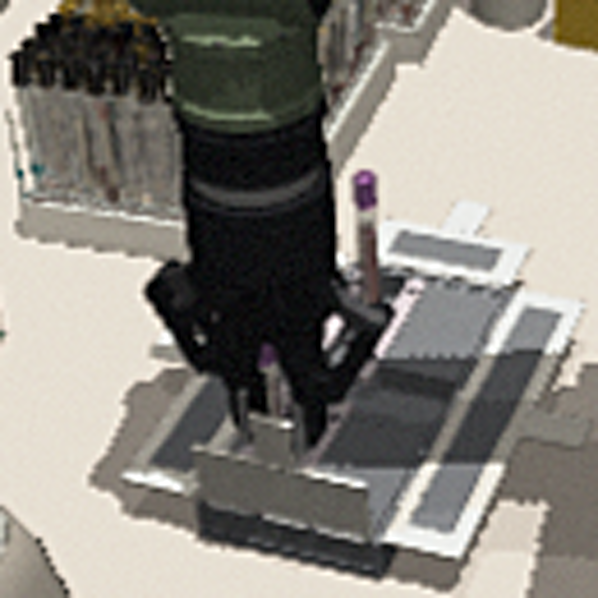

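The left wall stands upright. I'll nudge it against the stop, then release and rise.

Emit:
step_arm(motion=[[[-3,0,0],0,20],[[0,0,0],0,20],[[0,0,0],0,20]])

```text
clock: 22.05
eef_pos: [0.5671, 0.1132, 0.0868]
ee_rot: [0.74, 0.673, 0.001, 0.0]
contact_force: [-0.2, 2.6, 5.8]
width: 0.0228
```

Emit:
step_arm(motion=[[[2,0,0],0,22],[[0,0,0],0,40],[[0,0,0],0,44],[[0,0,-15],0,46],[[0,0,-30],0,46],[[0,0,-35],0,46],[[0,0,-30],0,46],[[0,0,0],0,46]])

```text
clock: 22.85
eef_pos: [0.5695, 0.1145, 0.2002]
ee_rot: [0.74, 0.673, 0.002, 0.003]
contact_force: [0.3, -0.9, 0.2]
width: 0.0461
```

```bash
python3 - <<'E'
from h import *
s=bot.camera("side")
crop(s,220,170,130,130,4.6,"s22.png")
a,b=cw(0,-190);delta([a,b,.19],84.6)
E
```

```text
t 22.9 tcp [0.5683 0.1144 0.1979] head 84.6 F [-0.8 -0.4 -0.3] w 45.8 j [ 0.07  0.4  -0.17  1.   -0.    1.74]
 d(tool) now [-307.2   -0.6    8. ] roll -0.0
```

View pics/s22.png

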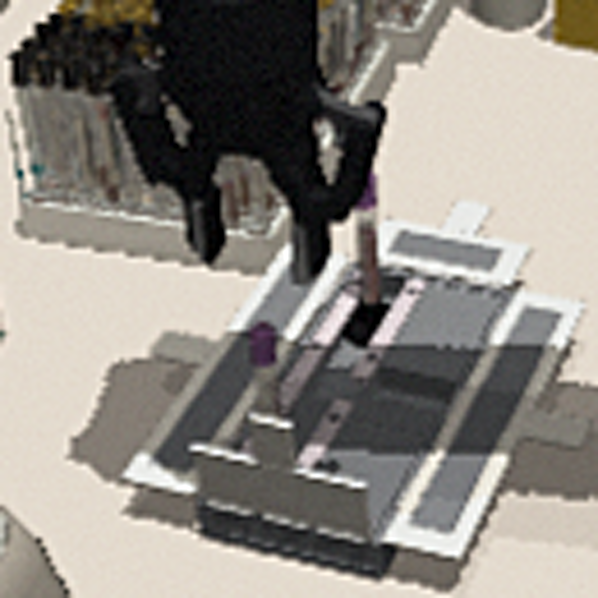

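The left wall stands upright. Now across to the right tab.

Emit:
step_arm(motion=[[[-34,0,0],0,46],[[-34,0,0],0,46],[[-34,0,0],0,46],[[-34,0,0],0,46],[[-34,0,0],0,46],[[-34,0,0],0,46],[[-34,0,0],0,46],[[-34,0,0],0,46],[[-35,-1,0],0,46],[[0,0,0],0,46],[[0,0,0],0,46]])

```text
clock: 24.0
eef_pos: [0.5357, -0.191, 0.1943]
ee_rot: [0.74, 0.672, -0.001, -0.001]
contact_force: [-0.7, 0.9, -0.7]
width: 0.0461
```

Emit:
step_arm(motion=[[[0,0,35],0,46],[[0,0,35],0,46],[[0,0,40],0,46],[[0,0,0],0,46],[[0,0,0],0,46]])

```text
clock: 24.5
eef_pos: [0.5362, -0.1893, 0.0856]
ee_rot: [0.739, 0.673, -0.001, -0.001]
contact_force: [0.1, 0.1, 0.4]
width: 0.046
```

```bash
python3 - <<'E'
from h import *
s=bot.camera("side")
crop(s,260,130,130,130,4.6,"s23.png")
a,b=cw(0,-190);delta([a,b,.019],84.6)
E
```

```text
t 24.6 tcp [ 0.5375 -0.1902  0.0871] head 84.6 F [ 0.3 -0.4  0.7] w 46.3 j [-0.47  0.5  -0.33  0.74  0.    1.19]
 d(tool) now [-1.   1.1 68.1] roll 0.0
```

View pics/s23.png

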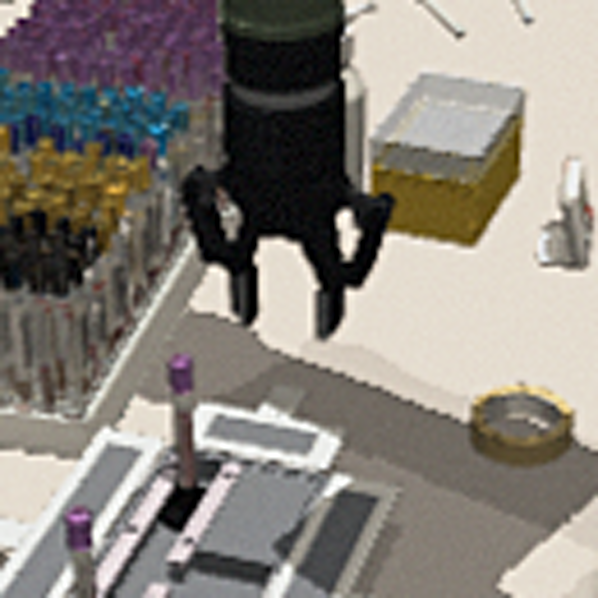

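```bash
python3 - <<'E'
from h import *
s=bot.camera("side");t=bot.camera("top")
print(onz(s,301.5,184.5,0),onz(s,278,224,0),onz(t,347,199,0),onz(t,438,200,0))
E
```

```text
[ 0.66682826 -0.40711717  0.        ] [ 0.67346738 -0.16156466  0.        ] [ 0.65567556 -0.13924906  0.        ] [ 0.64527529 -0.42675817  0.        ]
```

Emit:
step_arm(motion=[[[-1,1,20],0,46],[[0,0,20],0,46],[[0,0,17],0,46],[[0,0,11],0,46],[[0,0,0],0,46],[[0,0,0],0,46]])

```text
clock: 25.25
eef_pos: [0.5386, -0.1922, 0.019]
ee_rot: [0.74, 0.673, 0.0, 0.001]
contact_force: [0.5, -0.6, -0.4]
width: 0.0461
```

```bash
python3 - <<'E'
from h import *
s=bot.camera("side")
crop(s,260,130,130,130,4.6,"s24.png")
a,b=cw(0,-190);delta([a,b,.019],84.6)
E
```

```text
t 25.3 tcp [ 0.5388 -0.1923  0.0193] head 84.6 F [-0.9  0.   0. ] w 46.0 j [-0.47  0.59 -0.39  0.6   0.    1.19]
 d(tool) now [ 0.9 -0.3  0.2] roll -0.0
```

View pics/s24.png

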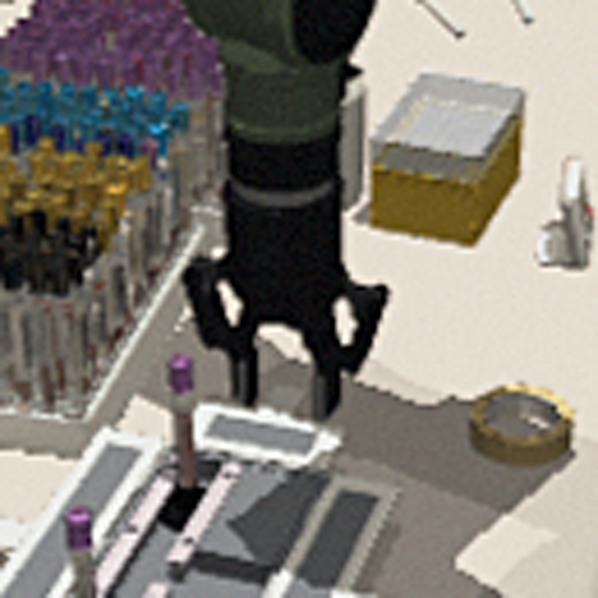

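The right tab is between the fingers, and the rack face is 100 mm away. Closing, then arcing with +x as inward.

Emit:
step_arm(motion=[[[0,0,0],0,30],[[0,0,0],0,20],[[0,0,0],0,20],[[0,0,0],0,20],[[0,0,0],0,20]])

```text
clock: 25.8
eef_pos: [0.5381, -0.1922, 0.0189]
ee_rot: [0.74, 0.673, -0.0, 0.001]
contact_force: [-1.4, 1.2, 5.2]
width: 0.0231
```

Emit:
step_arm(motion=[[[1.2,0,-10.9],0,20],[[2.9,0,-10.6],0,20],[[4.5,0,-10],0,20],[[6,0,-9.2],0,20],[[7.4,0,-8.1],0,20],[[0,0,0],0,20]])

```text
clock: 26.4
eef_pos: [0.5402, -0.169, 0.0681]
ee_rot: [0.739, 0.673, 0.0, 0.0]
contact_force: [-0.1, -0.1, -1.9]
width: 0.0228
```

```bash
python3 - <<'E'
from h import *
s=bot.camera("side")
crop(s,260,130,130,130,4.6,"s25.png")
a,b=cw(0,-118);delta([a,b,.086],84.6)
E
```

```text
t 26.4 tcp [ 0.5401 -0.1694  0.0677] head 84.6 F [-0.1 -0.2 -0.6] w 22.5 j [-0.43  0.51 -0.36  0.69 -0.    1.23]
 d(tool) now [ 50.    0.6 -18.4] roll 0.0
```

View pics/s25.png

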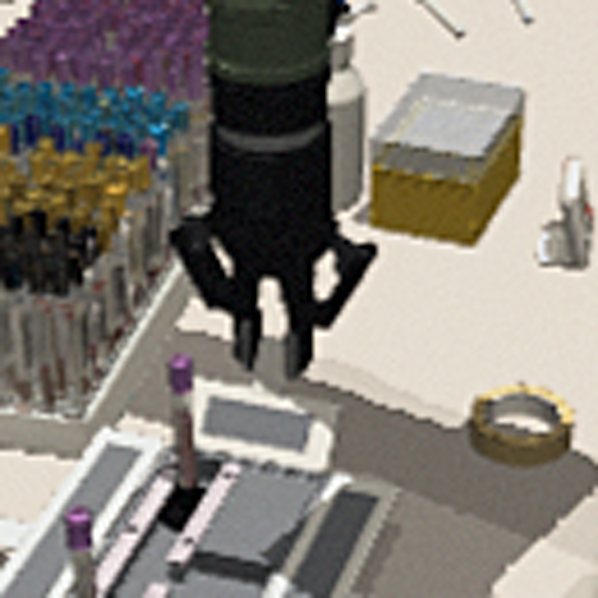

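The right wall is rising in the grip. Continuing to upright.

Emit:
step_arm(motion=[[[8.6,0,-6.9],0,20],[[9.5,0,-5.5],0,20],[[10.3,0,-3.9],0,20],[[10.8,0,-2.3],0,20],[[11,0,-0.5],0,20],[[2,0,0],0,20],[[0,0,0],0,20]])

```text
clock: 27.15
eef_pos: [0.5451, -0.1174, 0.0871]
ee_rot: [0.739, 0.673, 0.0, 0.001]
contact_force: [-1.8, -2.9, 7.0]
width: 0.0228
```

```bash
python3 - <<'E'
from h import *
s=bot.camera("side")
crop(s,260,130,130,130,4.6,"s26.png")
a,b=cw(0,-118);delta([a,b,.086],84.6)
E
```

```text
t 27.2 tcp [ 0.5452 -0.1175  0.0871] head 84.6 F [-2.5 -2.6  8.5] w 22.7 j [-0.34  0.48 -0.37  0.73 -0.    1.32]
 d(tool) now [-2.1  0.4  1.1] roll 0.0
```

View pics/s26.png

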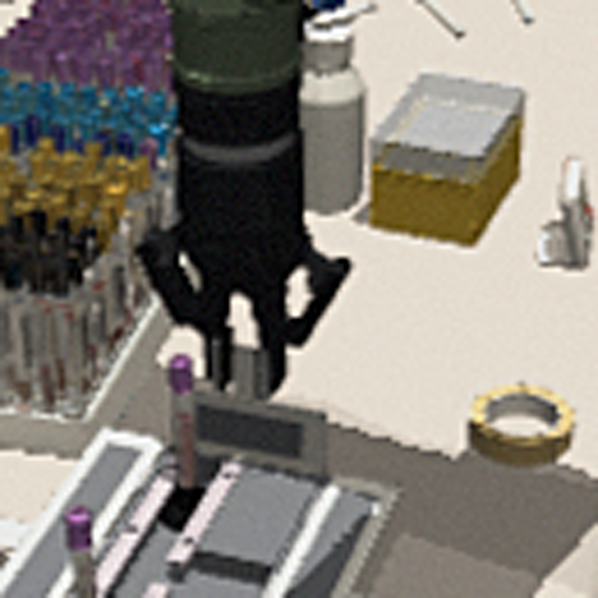

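The right wall is upright at the stop. Releasing, rising, and turning the jaw along y for the front and back tabs.

Emit:
step_arm(motion=[[[-2,0,0],0,22],[[0,0,0],0,40],[[0,0,0],0,44],[[0,0,-15],0,46],[[0,0,-30],0,46],[[0,0,-35],0,46],[[0,0,-30],0,46],[[0,0,0],0,46]])

```text
clock: 28.0
eef_pos: [0.5472, -0.1201, 0.2]
ee_rot: [0.74, 0.673, 0.002, 0.003]
contact_force: [-0.2, -1.0, -0.1]
width: 0.0458
```

Emit:
step_arm(motion=[[[10,0,0],-8,46],[[10,0,0],-8,46],[[10,0,0],-8,46],[[10,0,0],-8,46],[[10,0,0],-8,46],[[10,0,0],-8,46],[[0,0,0],-8,46],[[0,0,0],-8,46],[[0,0,0],-8,46],[[0,0,0],-8,46],[[0,0,0],-8,46],[[0,0,0],-2,46]])

```text
clock: 29.2
eef_pos: [0.5292, -0.0627, 0.1946]
ee_rot: [0.046, 0.999, 0.001, -0.001]
contact_force: [-0.4, -0.5, 0.7]
width: 0.0459
```

```bash
python3 - <<'E'
from h import *
s=bot.camera("side")
crop(s,230,150,140,150,4,"s27.png")
a,b=cw(-126,0);delta([a,b,.19],174.6)
E
```

```text
t 29.2 tcp [ 0.5292 -0.0627  0.1947] head 174.7 F [-0.2 -0.6  0.5] w 45.5 j [-0.26  0.32 -0.29  0.96  0.   -0.17]
 d(tool) now [104.4  63.1   5. ] roll 0.1
```

View pics/s27.png

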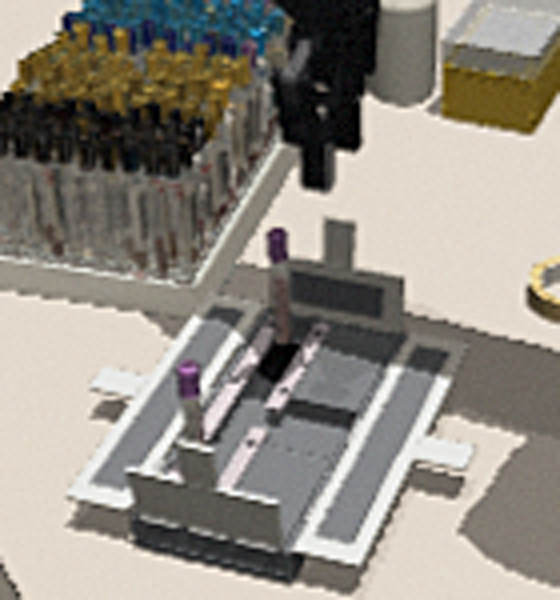

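Left and right walls stand upright, and both pucks are in place. Now the front tab.

Emit:
step_arm(motion=[[[35,21,0],0,46],[[35,21,0],0,46],[[34,21,0],0,46],[[0,0,30],0,46],[[0,0,35],0,46],[[0,0,35],0,46],[[0,0,0],0,46],[[0,0,0],0,46]])

```text
clock: 30.05
eef_pos: [0.4315, 0.0094, 0.0957]
ee_rot: [0.047, 0.999, 0.0, -0.001]
contact_force: [0.1, 0.1, 0.9]
width: 0.0464
```

```bash
python3 - <<'E'
from h import *
s=bot.camera("side")
crop(s,280,190,130,130,4.6,"s28.png")
a,b=cw(-126,0);delta([a,b,.019],174.6)
E
```

```text
t 30.1 tcp [0.4328 0.0091 0.0966] head 174.6 F [ 0.1 -0.2  0.9] w 46.1 j [-0.15  0.27 -0.67  0.63  0.   -0.05]
 d(tool) now [ 1.8  0.3 77.6] roll -0.0
```

View pics/s28.png

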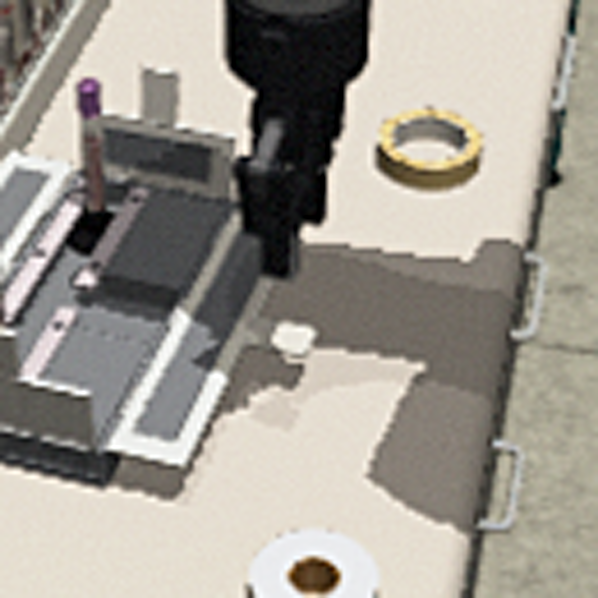

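Emit:
step_arm(motion=[[[1,0,20],0,46],[[0,0,20],0,46],[[0,0,18],0,46],[[0,0,12],0,46],[[0,0,8],0,46],[[0,0,0],0,46]])

```text
clock: 30.7
eef_pos: [0.432, 0.0091, 0.0183]
ee_rot: [0.047, 0.999, 0.0, 0.0]
contact_force: [-1.7, 0.2, -0.2]
width: 0.0464
```

```bash
python3 - <<'E'
from h import *
s=bot.camera("side")
crop(s,280,190,130,130,4.6,"s29.png")
a,b=cw(-126,0);delta([a,b,.019],174.6)
E
```

```text
t 30.8 tcp [0.4322 0.009  0.0186] head 174.6 F [ 0.1 -0.   0.3] w 45.7 j [-0.15  0.4  -0.75  0.42  0.   -0.06]
 d(tool) now [ 1.2  0.5 -0.4] roll -0.0
```

View pics/s29.png

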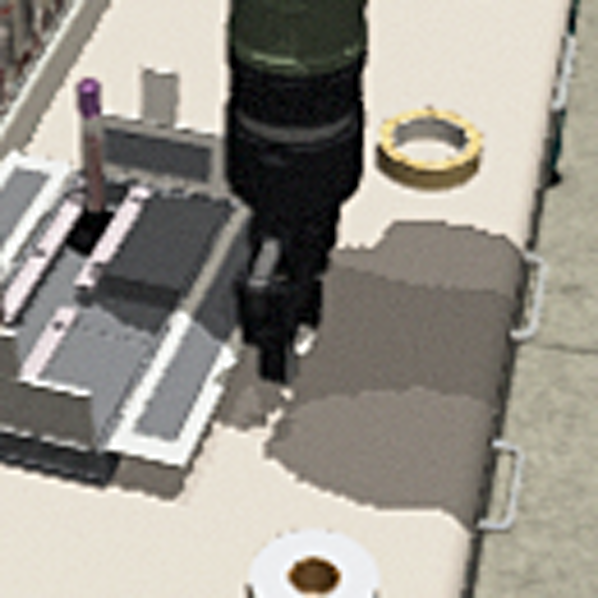

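The fingers straddle the front tab without touching it. Closing, then arcing inward (−x).

Emit:
step_arm(motion=[[[0,0,0],0,30],[[0,0,0],0,20],[[0,0,0],0,20],[[0,0,0],0,20],[[0,0,0],0,20]])

```text
clock: 31.25
eef_pos: [0.4325, 0.011, 0.019]
ee_rot: [0.047, 0.999, 0.003, 0.001]
contact_force: [0.2, 5.6, 4.6]
width: 0.0231
```

Emit:
step_arm(motion=[[[-1.2,0,-10.9],0,20],[[-2.9,0,-10.6],0,20],[[-4.5,0,-10],0,20],[[-6,0,-9.2],0,20],[[-7.4,0,-8.1],0,20],[[0,0,0],0,20]])

```text
clock: 31.85
eef_pos: [0.4539, 0.009, 0.0676]
ee_rot: [0.047, 0.999, 0.002, 0.0]
contact_force: [0.2, 6.8, -1.9]
width: 0.0229
```

```bash
python3 - <<'E'
from h import *
s=bot.camera("side")
crop(s,270,170,130,130,4.6,"s30.png")
a,b=cw(-54,0);delta([a,b,.086],174.6)
E
```

```text
t 31.9 tcp [0.4536 0.009  0.0674] head 174.6 F [ 1.5  6.3 -0.9] w 22.9 j [-0.15  0.35 -0.66  0.57  0.   -0.05]
 d(tool) now [-49.5  -1.4 -18.6] roll 0.0
```

View pics/s30.png

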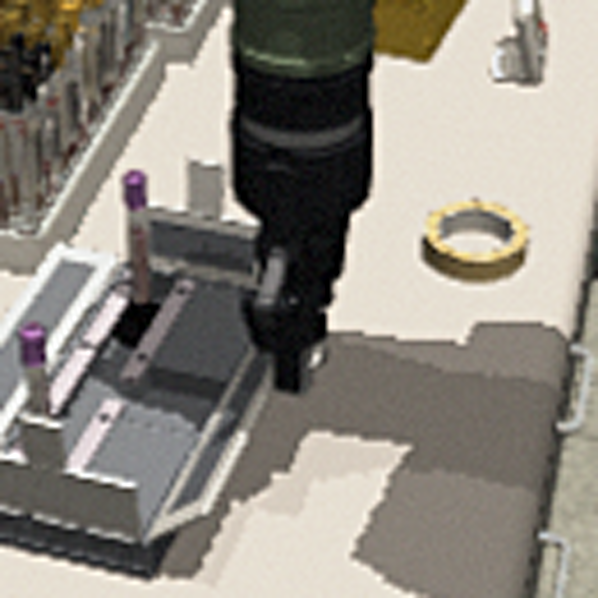

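The front wall is rising. The lateral force is about 6 N in +y, so I'll ease 2 mm that way and continue.

Emit:
step_arm(motion=[[[-8.6,1,-6.9],0,20],[[-9.5,1,-5.5],0,20],[[-10.3,0,-3.9],0,20],[[-10.8,0,-2.3],0,20],[[-11,0,-0.5],0,20],[[-2,0,0],0,20],[[0,0,0],0,20]])

```text
clock: 32.6
eef_pos: [0.5069, 0.004, 0.0864]
ee_rot: [0.047, 0.999, 0.0, 0.001]
contact_force: [-1.3, 1.6, 3.9]
width: 0.0228
```

```bash
python3 - <<'E'
from h import *
s=bot.camera("side")
crop(s,250,160,130,130,4.6,"s31.png")
a,b=cw(-54,0);delta([a,b,.086],174.6)
E
```

```text
t 32.6 tcp [0.5067 0.0041 0.0864] head 174.6 F [-1.2  2.2  2.6] w 23.3 j [-0.14  0.4  -0.5   0.67  0.   -0.04]
 d(tool) now [ 3.8 -1.5  0.4] roll -0.0
```

View pics/s31.png

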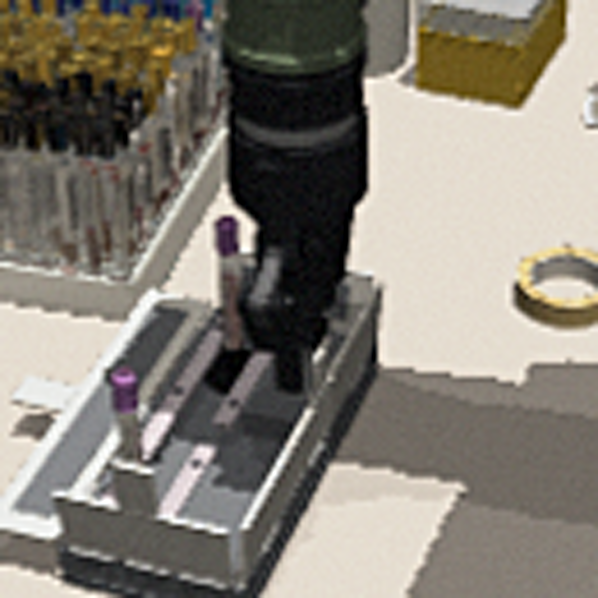

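The front wall is upright. Releasing, rising and going over the back tab.

Emit:
step_arm(motion=[[[2,0,0],0,22],[[0,0,0],0,40],[[0,0,0],0,44],[[0,0,-15],0,46],[[0,0,-30],0,46],[[0,0,-35],0,46],[[0,0,-30],0,46],[[0,0,0],0,46]])

```text
clock: 33.45
eef_pos: [0.5067, 0.0035, 0.2001]
ee_rot: [0.047, 0.999, -0.001, 0.004]
contact_force: [0.9, -0.3, -0.6]
width: 0.0459
```

```bash
python3 - <<'E'
from h import *
s=bot.camera("side")
crop(s,230,160,140,140,4.2,"s32.png")
a,b=cw(126,0);delta([a,b,.2],174.6)
E
```

```text
t 33.5 tcp [0.5054 0.0037 0.198 ] head 174.6 F [-0.   0.2 -0.8] w 46.1 j [-0.14  0.27 -0.37  0.93 -0.   -0.04]
 d(tool) now [-177.4   -0.9   -1.1] roll -0.0
```

View pics/s32.png

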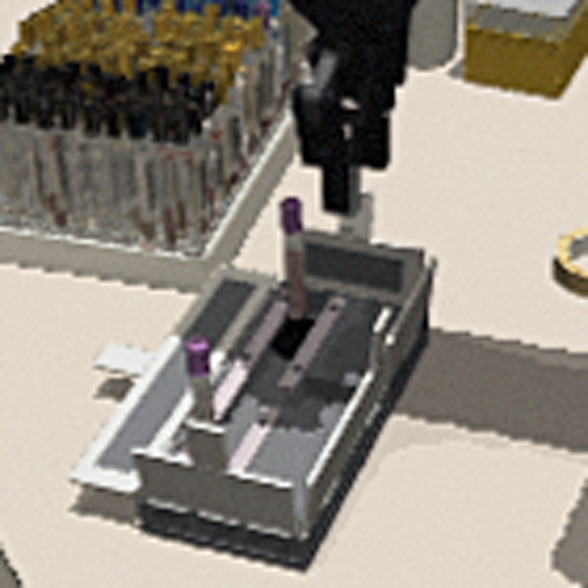

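Three walls stand. Moving to the back tab; the green rack behind it is checked first.

```bash
python3 - <<'E'
from h import *
t=bot.camera("top");s=bot.camera("side")
print(onz(t,313,152,0),onz(t,231,158,0),onz(s,180,272,0),onz(s,219,240,0.0))
E
```

```text
[ 0.81340371 -0.03601509  0.        ] [0.79959333 0.22650493 0.        ] [0.86659248 0.11119329 0.        ] [ 0.82097228 -0.04509818  0.        ]
```

Emit:
step_arm(motion=[[[-30,0,0],0,46],[[-30,0,0],0,46],[[-30,0,0],0,46],[[-30,0,0],0,46],[[-30,0,0],0,46],[[-27,0,0],0,46],[[0,0,0],0,46],[[0,0,0],0,46]])

```text
clock: 34.4
eef_pos: [0.6787, -0.0125, 0.1933]
ee_rot: [0.047, 0.999, 0.0, -0.002]
contact_force: [0.1, 0.1, 0.8]
width: 0.0462
```

```bash
python3 - <<'E'
from h import *
t=bot.camera("top");s=bot.camera("side")
crop(s,180,130,140,140,4.2,"s33.png")
a,b=cw(126,0);delta([a,b,.019],174.6)
E
```

```text
t 34.5 tcp [ 0.6783 -0.0123  0.1946] head 174.6 F [ 0.4 -0.8  0.6] w 46.3 j [-0.13  0.59  0.14  1.12 -0.   -0.03]
 d(tool) now [ -4.3  -1.3 175.6] roll -0.0
```

View pics/s33.png

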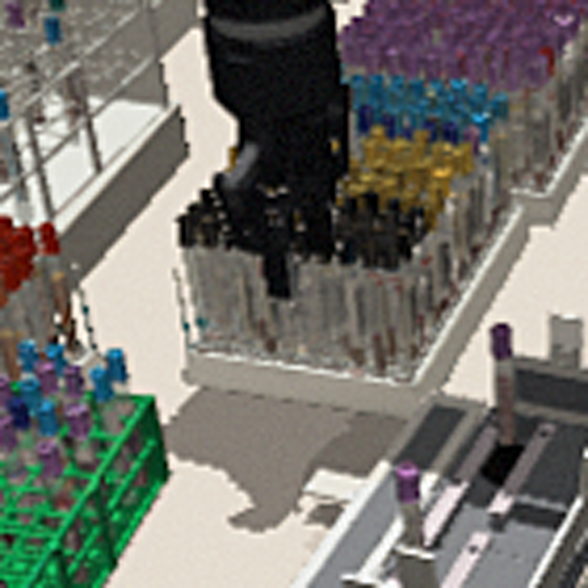

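The space behind is free: the green rack starts at x≈0.81, and the grip is at 0.68. Descending.

Emit:
step_arm(motion=[[[-4,0,30],0,46],[[0,0,35],0,46],[[0,0,35],0,46],[[0,0,30],0,46],[[0,0,10],0,46],[[0,0,0],0,46]])

```text
clock: 35.1
eef_pos: [0.6818, -0.0126, 0.0545]
ee_rot: [0.047, 0.999, 0.0, -0.002]
contact_force: [0.6, 0.1, -0.4]
width: 0.0457
```

```bash
python3 - <<'E'
from h import *
s=bot.camera("side")
crop(s,200,170,130,130,4.6,"s34.png")
a,b=cw(126,0);delta([a,b,.019],174.6)
E
```

```text
t 35.1 tcp [ 0.6833 -0.0128  0.0563] head 174.6 F [ 1.1  0.3 -0.5] w 46.0 j [-0.13  0.71 -0.02  0.84 -0.   -0.03]
 d(tool) now [ 1.2 -1.4 37.3] roll -0.0
```

View pics/s34.png

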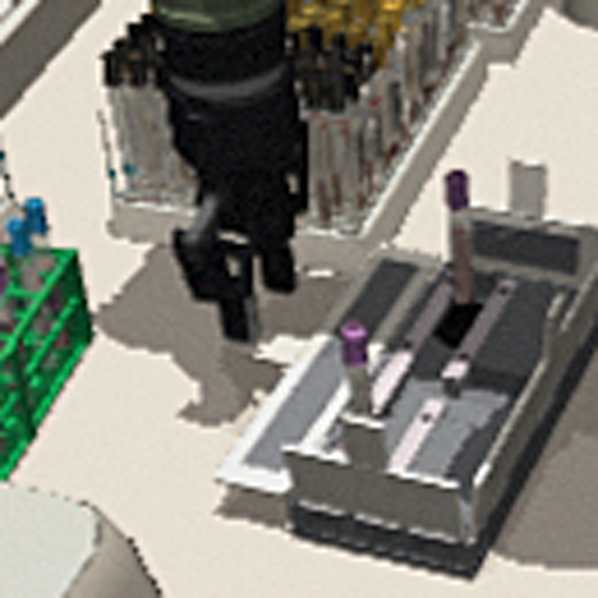

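The tab lies between the fingers. Going down the rest and closing.

Emit:
step_arm(motion=[[[1,-1,15],0,46],[[0,0,14],0,46],[[0,0,8],0,46],[[0,0,0],0,46],[[0,0,0],0,30],[[0,0,0],0,20],[[0,0,0],0,20],[[0,0,0],0,20],[[0,0,0],0,20]])

```text
clock: 36.05
eef_pos: [0.683, -0.0128, 0.0192]
ee_rot: [0.047, 0.999, 0.001, 0.0]
contact_force: [0.6, 5.1, 0.6]
width: 0.0226
```

Emit:
step_arm(motion=[[[1.2,1,-10.9],0,20],[[2.9,0,-10.6],0,20],[[4.5,0,-10],0,20],[[6,0,-9.2],0,20],[[7.4,0,-8.1],0,20],[[0,0,0],0,20]])

```text
clock: 36.65
eef_pos: [0.6591, -0.0105, 0.0685]
ee_rot: [0.047, 0.999, 0.0, -0.001]
contact_force: [-2.7, 3.7, -4.9]
width: 0.0225
```

```bash
python3 - <<'E'
from h import *
s=bot.camera("side")
crop(s,200,170,130,130,4.6,"s35.png")
a,b=cw(54,0);delta([a,b,.086],174.6)
E
```

```text
t 36.7 tcp [ 0.6594 -0.0105  0.0681] head 174.6 F [-1.9  3.3 -3.7] w 22.7 j [-0.13  0.66 -0.08  0.83  0.   -0.03]
 d(tool) now [ 49.3  -1.5 -17.8] roll -0.0
```

View pics/s35.png

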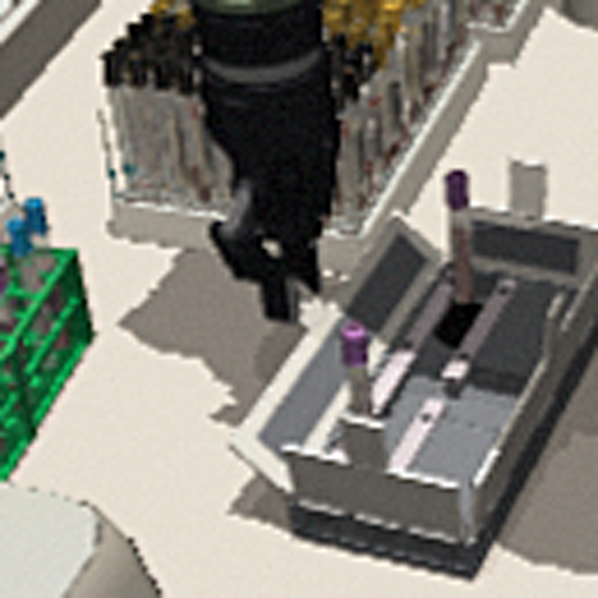

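The back wall is at about 45°. Continuing.

Emit:
step_arm(motion=[[[8.6,1,-6.9],0,20],[[9.5,0,-5.5],0,20],[[10.3,0,-3.9],0,20],[[10.8,0,-2.3],0,20],[[10.5,0,-0.5],0,20],[[2,0,0],0,20],[[0,0,0],0,20]])

```text
clock: 37.4
eef_pos: [0.6113, -0.0058, 0.089]
ee_rot: [0.048, 0.999, -0.001, 0.003]
contact_force: [2.4, -2.1, 5.8]
width: 0.0226
```

```bash
python3 - <<'E'
from h import *
s=bot.camera("side")
crop(s,210,160,130,130,4.6,"s36.png")
a,b=cw(54,0);delta([a,b,.086],174.6)
E
```

```text
t 37.5 tcp [ 0.6115 -0.0058  0.089 ] head 174.5 F [ 2.5 -2.8  6.8] w 22.9 j [-0.13  0.56 -0.22  0.79 -0.   -0.03]
 d(tool) now [ 1.1 -1.6  3. ] roll -0.1
```

View pics/s36.png

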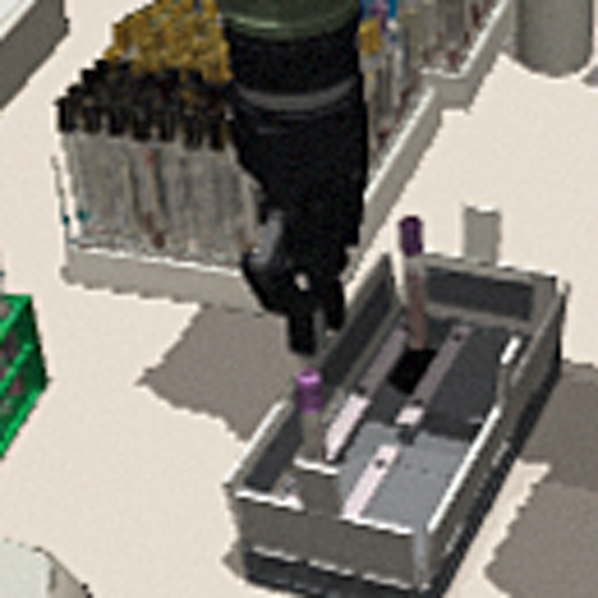

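The back wall is up. Pressing a little more against the stop, then releasing and rising.

Emit:
step_arm(motion=[[[3,0,0],0,20],[[0,0,0],0,20],[[0,0,0],0,20]])

```text
clock: 37.75
eef_pos: [0.6092, -0.0056, 0.089]
ee_rot: [0.048, 0.999, -0.001, 0.003]
contact_force: [2.8, -2.9, 6.8]
width: 0.0228
```

Emit:
step_arm(motion=[[[-2,0,0],0,22],[[0,0,0],0,40],[[0,0,0],0,44],[[0,0,-15],0,46],[[0,0,-30],0,46],[[0,0,-35],0,46],[[0,0,-35],0,46],[[0,0,-30],0,46],[[0,0,0],0,46]])

```text
clock: 38.65
eef_pos: [0.6102, -0.0046, 0.2359]
ee_rot: [0.047, 0.999, -0.0, 0.003]
contact_force: [0.0, -0.3, 0.7]
width: 0.0458
```

Emit:
step_arm(motion=[[[0,-35,-10],0,46],[[0,-35,-10],0,46],[[0,-35,0],0,46],[[0,-35,0],0,46],[[0,-35,0],0,46],[[10,-35,0],0,46],[[20,-35,0],0,46],[[20,-35,0],0,46],[[20,-35,0],0,46],[[20,-20,0],0,46],[[0,0,0],0,46]])

```text
clock: 39.75
eef_pos: [0.4839, -0.3312, 0.2501]
ee_rot: [0.05, 0.999, 0.001, -0.002]
contact_force: [0.3, 0.0, 0.4]
width: 0.0465
```

```bash
python3 - <<'E'
from h import *
t=bot.camera("top");s=bot.camera("side")
crop(s,220,170,140,140,4.2,"s37.png");crop(t,240,170,130,110,5,"t37.png");cv2.imwrite("pics/s37f.png",s["image"])
a,b=cw(54,0);delta([a,b,.086],174.6)
E
```

```text
t 39.9 tcp [ 0.4863 -0.3293  0.2505] head 174.5 F [ 0.2 -1.4 -0.6] w 45.8 j [-0.72  0.39 -0.05  1.13  0.   -0.63]
 d(tool) now [-92.8 332.1 165. ] roll -0.1
```

View pics/s37.png

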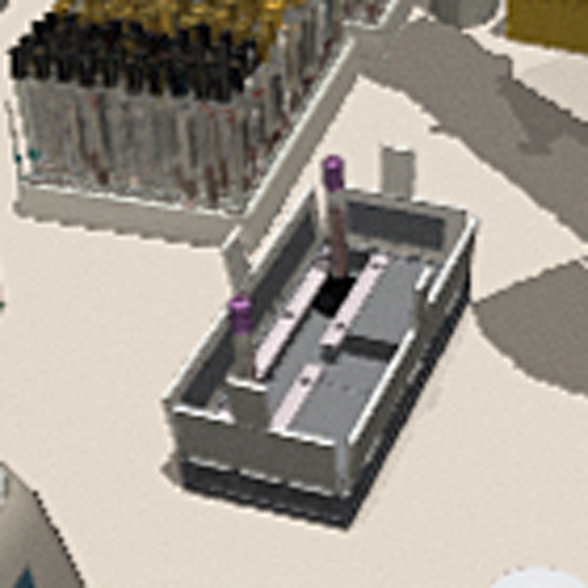

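View pics/t37.png

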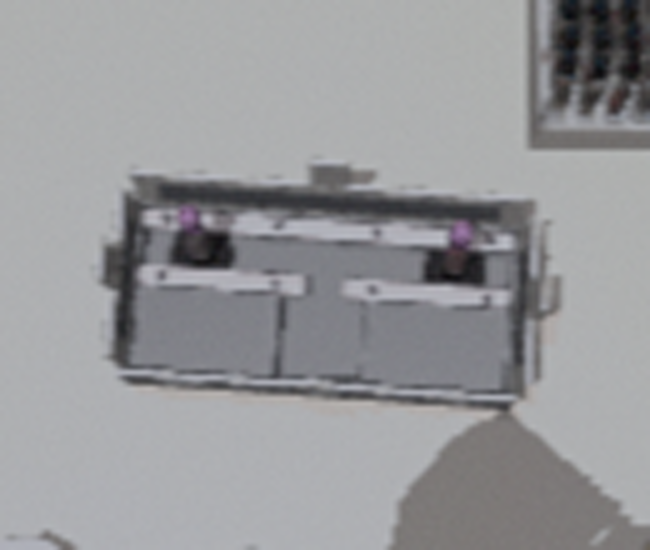

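View pics/s37f.png

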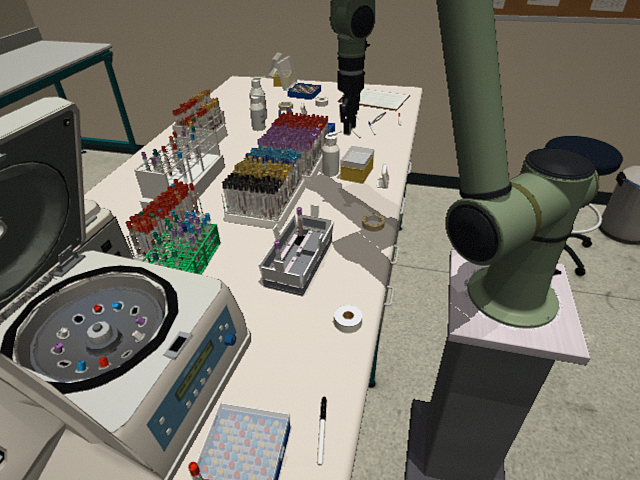

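```bash
python3 - <<'E'
from h import *
t=bot.camera("top");s=bot.camera("side")
v={n:c["image"].copy() for n,c in(("s",s),("t",t))}
out=[]
for nm,(hx,hy,dx,dy) in dict(L=(0,120,0,1),R=(0,-120,0,-1),F=(-56,0,-1,0),B=(56,0,1,0)).items():
    for th,col in((90,(0,0,255)),(82,(0,255,0))):
        a=np.radians(th)
        for sg in(-12,12):
            r=82*np.cos(a);z=.03+.082*np.sin(a)
            p=cw(hx+dx*r+(sg if dx==0 else 0),hy+dy*r+(sg if dy==0 else 0))
            for n,c in(("s",s),("t",t)):
                out.append((n,proj(c,[*p,z]),col))
for n,(x0,y0,w,h,k) in dict(s=(250,190,90,105,6),t=(250,195,110,65,7)).items():
    im=cv2.resize(v[n][y0:y0+h,x0:x0+w],None,fx=k,fy=k,interpolation=cv2.INTER_CUBIC)
    for m,p,col in out:
        if m==n: cv2.circle(im,(int((p[0]-x0+.5)*k),int((p[1]-y0+.5)*k)),3,col,-1)
    cv2.imwrite(f"pics/chk_{n}.png",im)
E
```

```text
(no output)
```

View pics/chk_s.png

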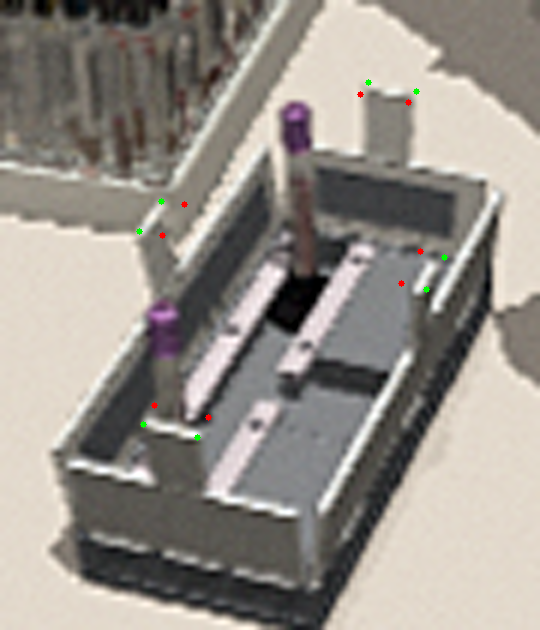

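View pics/chk_t.png

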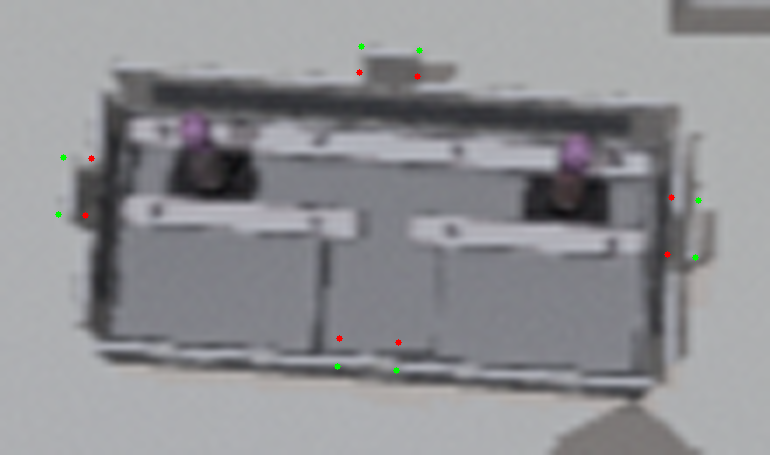

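In both views the tab tips sit a few mm outside the fully upright prediction (red), nearer to the 82° one (green). Calibration error could explain part of that, so I'll press each wall home from outside with closed fingers and watch the force, beginning with the right one.

```bash
python3 - <<'E'
from h import *
a,b=cw(0,-165);delta([a,b,.25],174.6)
E
```

```text
t 40.0 tcp [ 0.4874 -0.3287  0.251 ] head 174.6 F [-0.3  0.2 -0.5] w 45.9 j [-0.72  0.39 -0.05  1.13  0.   -0.63]
 d(tool) now [-38.2 166.5   1.2] roll 0.0
```

Emit:
step_arm(motion=[[[-10,33,0],0,20],[[-10,33,0],0,0],[[-10,33,0],0,0],[[-8,33,0],0,0],[[0,34,30],0,0],[[0,0,40],0,0],[[0,0,40],0,0],[[0,0,40],0,0],[[0,0,15],0,0],[[0,0,0],0,0]])

```text
clock: 40.95
eef_pos: [0.5388, -0.1655, 0.0836]
ee_rot: [0.046, 0.999, 0.001, -0.003]
contact_force: [0.3, -0.0, 0.1]
width: -0.0001
```

```bash
python3 - <<'E'
from h import *
s=bot.camera("side")
crop(s,250,150,120,120,5,"s38.png")
a,b=cw(0,-140);delta([a,b,.085],174.6)
E
```

```text
t 41.0 tcp [ 0.5402 -0.1664  0.0856] head 174.7 F [ 1.  -0.3  0.6] w -0.3 j [-0.43  0.49 -0.34  0.74  0.   -0.34]
 d(tool) now [-0.8 25.   0.6] roll 0.1
```

View pics/s38.png

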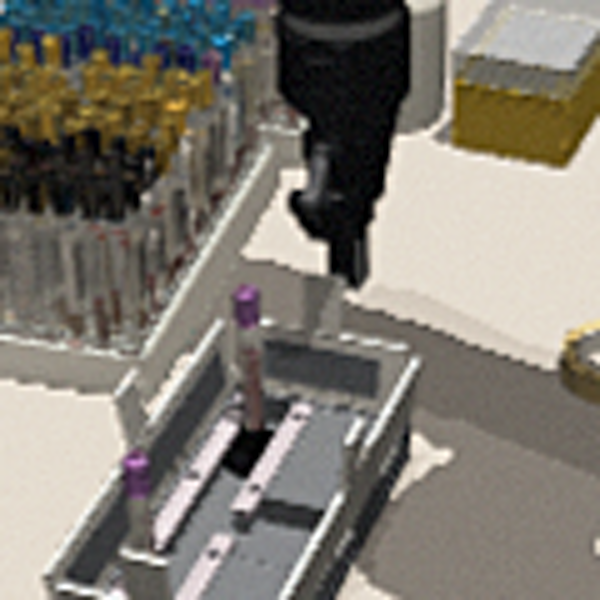

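The fingers stand outside the right tab. Pressing inward in small steps.

Emit:
step_arm(motion=[[[0,4,0],0,0],[[0,4,0],0,0],[[0,3,0],0,0],[[0,0,0],0,0]])

```text
clock: 41.4
eef_pos: [0.5423, -0.1567, 0.0876]
ee_rot: [0.047, 0.999, -0.0, 0.001]
contact_force: [-0.8, -0.2, 0.2]
width: 0.0
```

Emit:
step_arm(motion=[[[0,2,0],0,0],[[0,0,0],0,0]])

```text
clock: 41.6
eef_pos: [0.542, -0.155, 0.0869]
ee_rot: [0.047, 0.999, -0.0, 0.0]
contact_force: [-0.8, -0.7, -0.3]
width: 0.0001
```

Emit:
step_arm(motion=[[[0,2,0],0,0],[[0,0,0],0,0]])

```text
clock: 41.8
eef_pos: [0.542, -0.1529, 0.0867]
ee_rot: [0.047, 0.999, 0.0, -0.0]
contact_force: [0.3, -0.4, -0.1]
width: -0.0002
```

Emit:
step_arm(motion=[[[0,2,0],0,0],[[0,0,0],0,0]])

```text
clock: 42.0
eef_pos: [0.5422, -0.1509, 0.0866]
ee_rot: [0.047, 0.999, 0.0, -0.0]
contact_force: [0.1, 0.5, 1.0]
width: 0.0002
```

Emit:
step_arm(motion=[[[0,2,0],0,0],[[0,2,0],0,0],[[0,0,0],0,0]])

```text
clock: 42.3
eef_pos: [0.5427, -0.1469, 0.0867]
ee_rot: [0.047, 0.999, -0.0, 0.0]
contact_force: [-0.7, 0.1, 0.5]
width: -0.0004
```

Emit:
step_arm(motion=[[[0,2,0],0,0],[[0,2,0],0,0],[[0,0,0],0,0]])

```text
clock: 42.6
eef_pos: [0.5431, -0.1429, 0.0868]
ee_rot: [0.047, 0.999, 0.0, 0.0]
contact_force: [0.6, -0.1, -1.1]
width: -0.0001
```

Emit:
step_arm(motion=[[[0,2,0],0,0],[[0,0,0],0,0]])

```text
clock: 42.8
eef_pos: [0.5433, -0.1409, 0.0867]
ee_rot: [0.047, 0.999, 0.0, 0.0]
contact_force: [-0.2, 0.0, -0.1]
width: 0.0002
```

Emit:
step_arm(motion=[[[0,2,0],0,0],[[0,0,0],0,0]])

```text
clock: 43.0
eef_pos: [0.5435, -0.1389, 0.0867]
ee_rot: [0.047, 0.999, 0.0, 0.0]
contact_force: [0.5, -0.1, 0.1]
width: 0.0001
```

```bash
python3 - <<'E'
from h import *
s=bot.camera("side")
crop(s,280,160,80,80,7,"s39.png")
a,b=cw(0,-138);delta([a,b,.085],174.6)
E
```

```text
t 43.0 tcp [ 0.5434 -0.1389  0.0866] head 174.6 F [ 0.7 -0.5 -0.8] w -0.1 j [-0.38  0.48 -0.36  0.73  0.   -0.29]
 d(tool) now [-0.2 -0.7  1.6] roll -0.0
```

View pics/s39.png

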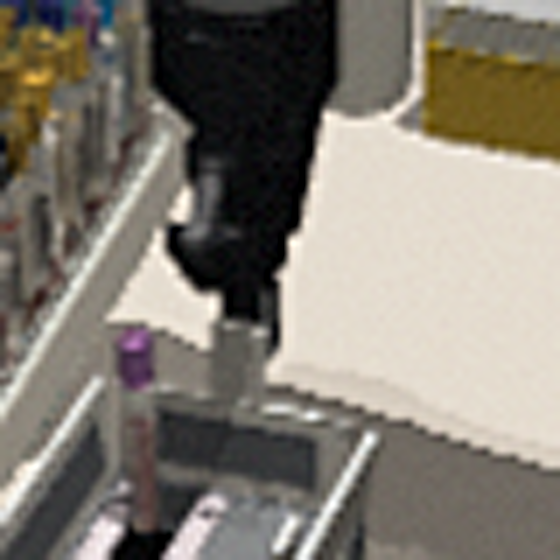

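The closed fingers are behind the tab and not touching it yet. Continuing.

Emit:
step_arm(motion=[[[0,2,0],0,0],[[0,0,0],0,0]])

```text
clock: 43.25
eef_pos: [0.5436, -0.1369, 0.0867]
ee_rot: [0.047, 0.999, 0.0, -0.0]
contact_force: [0.2, -0.2, 0.1]
width: -0.0002
```

Emit:
step_arm(motion=[[[0,2,0],0,0],[[0,0,0],0,0]])

```text
clock: 43.45
eef_pos: [0.5438, -0.1349, 0.0867]
ee_rot: [0.047, 0.999, 0.0, -0.0]
contact_force: [-0.0, -1.1, 0.8]
width: 0.0002
```

Emit:
step_arm(motion=[[[0,2,0],0,0],[[0,0,0],0,0]])

```text
clock: 43.65
eef_pos: [0.5439, -0.1337, 0.0867]
ee_rot: [0.047, 0.999, -0.001, -0.0]
contact_force: [-0.1, -3.4, 0.6]
width: -0.0
```

Emit:
step_arm(motion=[[[0,2,0],0,0],[[0,0,0],0,0]])

```text
clock: 43.85
eef_pos: [0.5439, -0.1334, 0.0868]
ee_rot: [0.048, 0.999, -0.003, -0.0]
contact_force: [-1.6, -8.6, -1.8]
width: -0.0001
```

The force climbs straight away at the stop: 8.6 N with almost no movement. So the right wall was already upright, and the offset in the picture is model and calibration bias. I'll do the same check on the others, front next.

Emit:
step_arm(motion=[[[0,-10,0],0,0],[[0,-10,-20],0,0],[[0,0,-30],0,0],[[30,0,-40],0,0],[[35,30,0],0,0],[[30,40,0],0,0],[[0,40,0],0,0],[[0,30,0],0,0],[[0,0,0],0,0],[[0,0,0],0,0]])

```text
clock: 44.85
eef_pos: [0.461, -0.0022, 0.1768]
ee_rot: [0.047, 0.999, 0.0, 0.0]
contact_force: [0.6, 0.3, 0.2]
width: 0.0005
```

```bash
python3 - <<'E'
from h import *
a,b=cw(-85,0);delta([a,b,.087],174.6)
E
```

```text
t 44.9 tcp [ 0.461  -0.0022  0.1768] head 174.7 F [0.6 0.3 0.2] w 0.5 j [-0.17  0.21 -0.5   0.86  0.   -0.07]
 d(tool) now [-10.1   9.   89.8] roll 0.1
```

Emit:
step_arm(motion=[[[0,9,30],0,0],[[0,0,30],0,0],[[0,0,30],0,0],[[-8,0,0],0,0],[[-8,0,0],0,0],[[-3,0,0],0,0],[[0,0,0],0,0]])

```text
clock: 45.55
eef_pos: [0.4828, 0.0038, 0.0881]
ee_rot: [0.048, 0.999, -0.0, 0.002]
contact_force: [0.2, -0.1, -0.2]
width: -0.0001
```

Emit:
step_arm(motion=[[[-3,0,0],0,0],[[0,0,0],0,0]])

```text
clock: 45.75
eef_pos: [0.4845, 0.004, 0.0874]
ee_rot: [0.047, 0.999, -0.0, 0.001]
contact_force: [-0.6, 0.7, -0.8]
width: 0.0001
```

Emit:
step_arm(motion=[[[-3,0,0],0,0],[[0,0,0],0,0]])

```text
clock: 45.95
eef_pos: [0.4871, 0.0039, 0.0869]
ee_rot: [0.047, 0.999, 0.0, 0.0]
contact_force: [-0.0, 0.4, 0.2]
width: 0.0001
```

Emit:
step_arm(motion=[[[-2,0,0],0,0],[[0,0,0],0,0]])

```text
clock: 46.15
eef_pos: [0.4888, 0.0037, 0.0867]
ee_rot: [0.047, 0.999, 0.0, 0.0]
contact_force: [-0.4, 0.7, 0.4]
width: 0.0001
```

Emit:
step_arm(motion=[[[-2,0,0],0,0],[[0,0,0],0,0]])

```text
clock: 46.35
eef_pos: [0.4894, 0.0036, 0.0864]
ee_rot: [0.047, 0.999, 0.0, -0.001]
contact_force: [-5.5, 0.9, 4.0]
width: 0.0003
```

Emit:
step_arm(motion=[[[-2,0,0],0,0],[[0,0,0],0,0]])

```text
clock: 46.55
eef_pos: [0.4895, 0.0037, 0.0861]
ee_rot: [0.047, 0.999, 0.0, -0.003]
contact_force: [-8.7, 0.6, 6.7]
width: -0.0004
```

Emit:
step_arm(motion=[[[-2,0,0],0,0],[[0,0,0],0,0]])

```text
clock: 46.75
eef_pos: [0.4895, 0.0037, 0.0858]
ee_rot: [0.047, 0.999, 0.0, -0.005]
contact_force: [-12.6, -0.0, 9.9]
width: 0.0003
```

```bash
python3 - <<'E'
from h import *
s=bot.camera("side")
crop(s,270,180,80,80,7,"s40.png")
a,b=cw(-67,0);delta([a,b,.085],174.6)
E
```

```text
t 46.8 tcp [0.4895 0.0037 0.0858] head 174.6 F [-13.8   0.3   9.8] w 0.1 j [-0.14  0.38 -0.54  0.67 -0.   -0.05]
 d(tool) now [-0.3  0.5  0.8] roll -0.0
```

View pics/s40.png

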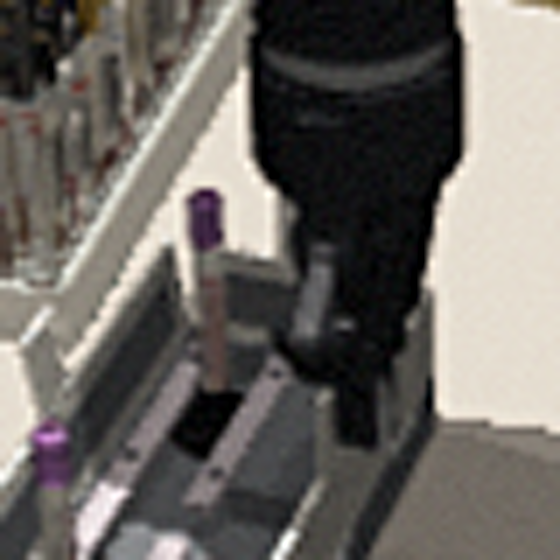

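The front wall is at its stop too, with hard contact exactly at the predicted place (13 N). Now the back.

Emit:
step_arm(motion=[[[10,0,0],0,0],[[10,0,-20],0,0],[[0,0,-40],0,0],[[0,0,-50],0,0],[[-35,0,-10],0,0],[[-40,0,0],0,0],[[-40,0,0],0,0],[[-40,0,0],0,0],[[-30,0,0],0,0],[[-13,0,0],0,0],[[0,0,0],0,0],[[0,0,0],0,0]])

```text
clock: 48.0
eef_pos: [0.6717, -0.0137, 0.2062]
ee_rot: [0.047, 0.999, 0.0, -0.0]
contact_force: [-1.5, 1.0, -0.6]
width: 0.0
```

```bash
python3 - <<'E'
from h import *
a,b=cw(85,0);delta([a,b,.087],174.6)
E
```

```text
t 48.0 tcp [ 0.6717 -0.0137  0.2062] head 174.6 F [-1.5  1.  -0.6] w 0.0 j [-0.13  0.57  0.13  1.13  0.   -0.04]
 d(tool) now [ 30.7   0.6 119.3] roll -0.0
```

Emit:
step_arm(motion=[[[0,0,35],0,0],[[0,0,35],0,0],[[0,0,35],0,0],[[10,0,14],0,0],[[15,0,0],0,0],[[10,0,0],0,0],[[5,0,0],0,0],[[0,0,0],0,0]])

```text
clock: 48.8
eef_pos: [0.6312, -0.0098, 0.0884]
ee_rot: [0.047, 0.999, -0.0, 0.0]
contact_force: [-0.1, -0.1, 0.1]
width: 0.0002
```

Emit:
step_arm(motion=[[[4,0,0],0,0],[[0,0,0],0,0]])

```text
clock: 49.0
eef_pos: [0.6282, -0.0096, 0.0881]
ee_rot: [0.047, 0.999, -0.0, 0.0]
contact_force: [-0.5, -1.3, -0.2]
width: 0.0001
```

Emit:
step_arm(motion=[[[3,0,0],0,0],[[0,0,0],0,0]])

```text
clock: 49.2
eef_pos: [0.6251, -0.0093, 0.0878]
ee_rot: [0.047, 0.999, -0.0, 0.0]
contact_force: [0.6, -0.5, 0.5]
width: 0.0003
```

Emit:
step_arm(motion=[[[2,0,0],0,0],[[0,0,0],0,0]])

```text
clock: 49.4
eef_pos: [0.6229, -0.0091, 0.0877]
ee_rot: [0.047, 0.999, 0.0, -0.0]
contact_force: [0.5, -0.9, 1.4]
width: -0.0004
```

Emit:
step_arm(motion=[[[2,0,0],0,0],[[0,0,0],0,0]])

```text
clock: 49.6
eef_pos: [0.6226, -0.0091, 0.0878]
ee_rot: [0.047, 0.999, 0.0, 0.002]
contact_force: [4.6, -0.4, -3.1]
width: 0.0003
```

Emit:
step_arm(motion=[[[2,0,0],0,0],[[0,0,0],0,0]])

```text
clock: 49.8
eef_pos: [0.6226, -0.0091, 0.0879]
ee_rot: [0.047, 0.999, 0.0, 0.003]
contact_force: [9.5, -0.6, -6.7]
width: -0.0001
```

Emit:
step_arm(motion=[[[2,0,0],0,0],[[0,0,0],0,0]])

```text
clock: 50.0
eef_pos: [0.6225, -0.0091, 0.0882]
ee_rot: [0.047, 0.999, -0.0, 0.005]
contact_force: [14.9, -1.5, -11.0]
width: -0.0001
```

The back is at its stop as well. Now the left.

Emit:
step_arm(motion=[[[-10,0,0],0,0],[[-10,0,-20],0,0],[[0,0,-40],0,0],[[0,0,-50],0,0],[[0,30,-10],0,0],[[10,40,0],0,0],[[20,40,0],0,0],[[30,35,0],0,0],[[27,20,0],0,0],[[0,0,0],0,0],[[0,0,0],0,0]])

```text
clock: 51.1
eef_pos: [0.5655, 0.1625, 0.2078]
ee_rot: [0.047, 0.999, -0.0, -0.0]
contact_force: [0.6, 0.6, -0.8]
width: -0.0002
```

```bash
python3 - <<'E'
from h import *
a,b=cw(0,165);delta([a,b,.087],174.6)
E
```

```text
t 51.1 tcp [0.5655 0.1625 0.2078] head 174.7 F [ 0.6  0.6 -0.8] w -0.2 j [ 0.15  0.41 -0.13  1.03 -0.    0.25]
 d(tool) now [ -6.6   0.3 120.8] roll 0.1
```

Emit:
step_arm(motion=[[[-6,0,35],0,0],[[0,0,35],0,0],[[0,0,35],0,0],[[0,0,15],0,0],[[0,-10,0],0,0],[[0,-10,0],0,0],[[0,-5,0],0,0],[[0,0,0],0,0]])

```text
clock: 51.9
eef_pos: [0.5708, 0.1353, 0.0891]
ee_rot: [0.048, 0.999, 0.0, 0.001]
contact_force: [-0.5, -0.4, -0.6]
width: 0.0003
```

Emit:
step_arm(motion=[[[0,-3,0],0,0],[[0,0,0],0,0]])

```text
clock: 52.1
eef_pos: [0.5699, 0.1334, 0.0885]
ee_rot: [0.048, 0.999, 0.0, 0.001]
contact_force: [0.2, -0.0, -0.7]
width: 0.0001
```

Emit:
step_arm(motion=[[[0,-2,0],0,0],[[0,0,0],0,0]])

```text
clock: 52.3
eef_pos: [0.5696, 0.1323, 0.0882]
ee_rot: [0.047, 0.999, 0.001, 0.001]
contact_force: [1.0, 2.0, 3.3]
width: -0.0002
```

Emit:
step_arm(motion=[[[0,-2,0],0,0],[[0,0,0],0,0]])

```text
clock: 52.5
eef_pos: [0.5695, 0.132, 0.0883]
ee_rot: [0.047, 0.999, 0.003, 0.001]
contact_force: [-0.1, 7.9, 1.9]
width: -0.0002
```

Emit:
step_arm(motion=[[[0,-2,0],0,0],[[0,0,0],0,0]])

```text
clock: 52.7
eef_pos: [0.5695, 0.1318, 0.0883]
ee_rot: [0.046, 0.999, 0.004, 0.001]
contact_force: [1.7, 12.8, 1.8]
width: 0.0
```

All four walls meet hard stops. Backing off and taking a last look.

Emit:
step_arm(motion=[[[0,10,0],0,0],[[0,10,-20],0,0],[[0,0,-40],0,0],[[0,0,-50],0,0],[[0,0,-30],0,0],[[30,30,0],0,0],[[40,30,0],0,0],[[40,30,0],0,0],[[0,0,0],0,0],[[0,0,0],0,0]])

```text
clock: 53.7
eef_pos: [0.4689, 0.2481, 0.2278]
ee_rot: [0.046, 0.999, -0.001, 0.0]
contact_force: [0.4, -0.6, 0.3]
width: -0.0001
```

```bash
python3 - <<'E'
from h import *
t=bot.camera("top");s=bot.camera("side")
a=cv2.resize(s["image"][180:300,220:360],(560,480));cv2.imwrite("pics/s41.png",a)
cv2.imwrite("pics/t41.png",t["image"])
print(bot.read_state()["clock"],bot.read_state()["contact_force"],bot.read_state()["eef_pos"])
print([(int(a),np.round(p,1)) for a,p,b in caps(s) if (250<p[0]<400) and p[1]>190],[(int(a),np.round(p,1)) for a,p,b in caps(t) if (250<p[0]<345) and p[1]>190])
E
```

```text
53.8 [-0.40543821  0.98075244 -0.8417641 ] [0.47035491 0.24710618 0.2276676 ]
[(38, array([276.9, 244.6]))] []
```

View pics/s41.png

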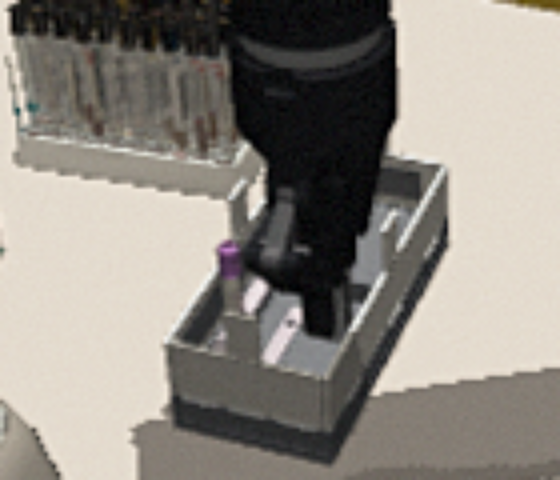

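View pics/t41.png

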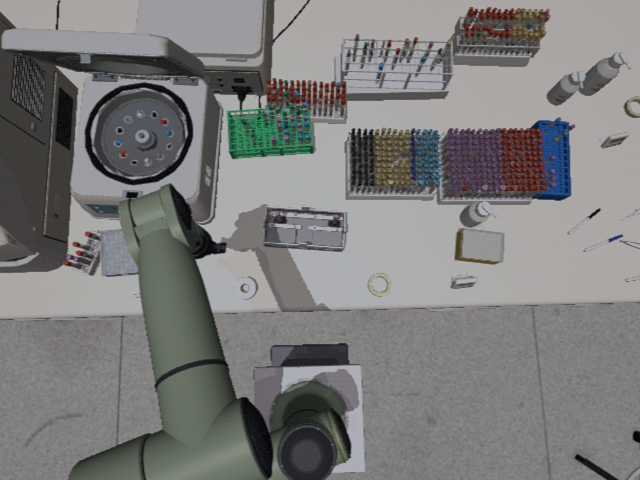

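The top view shows the closed case (305,228) with both pucks in the lane at about (279,217) and (334,220). The bystanders are where they were and the robot is clear of everything. Handing in.

```bash
python3 -c "
from rig import bot
bot.close_job()"
```

```text
the job is handed in; nothing more can be done
```

I found two pucks. Both are in the case, one on each side of the entry gap about 75 mm along the lane with their feet under the lips. All four walls are folded upright. I handed the job in at about 54 s.

- **Last checks:** I pressed each wall from outside with closed fingers, and each met a hard stop at 9–15 N with almost no movement. The last top view shows both pucks upright in the lane. The wash bottle and timer are where they were; the arm hid most of the marker, which was in place in the previous side view.
- **One disagreement:** a drawn-point comparison in the pictures put the tab tips a few mm outside upright, as if the walls stood at about 82–85°. The presses against the stops contradict that, so I put it down to a few mm of error in the camera calibration and my case position.
- **Not fully seen:** in the last side view the gripper hid the right puck, so for that one I relied on the top view and the earlier side views.
- **Knock and slackened grip:** I saw no sign of either during the run.

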